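# Stock the revolving parts tray with red ignition coils

### The arm

A 6-joint arm with a two-finger parallel gripper is mounted at the origin on the work surface. World frame = base frame: x ahead of the robot, y to its left, z up, the work surface at z = 0. Lengths are in m, angles in rad, forces in N, time in s.
With the tool pointing down it reaches from about 0.3 to 1 m from the base axis. Payload 5.1 kg.
Tool frame: the origin (TCP) lies midway between the tips of the shut fingers; the grasp point (between the pads) lies 19 mm behind it; x points along the fingers, y is the direction in which the jaws open and shut, and the axes are right-handed (so a half turn about x gives the same grasp; the last joint's range is limited). The gripper opens to 95 mm and grips with 3 to 60 N. Pads are 20 mm wide; open, the fingers measure 119 mm over their backs; the gripper's body (75 mm by 180 mm) begins 59 mm behind the grasp point.
Start: joints at [-1.308, 0.124, 1.65, -0, 1.367, -0.083], TCP at [0.22, -0.612, 0.215] pointing down, gripper open.
Joint ranges: [-2.61, 2.61], [-1.02, 2.33], [0.03, 2.71], [-1.35, 4.49], [0.32, 2.68], [-2.91, 2.91]. Speed limits (rad/s): [2.57, 2.57, 3.14, 3.14, 3.14, 3.14].

### API

Orientations are given as a 3x3 rotation matrix whose columns are the frame's x, y, z axes.
In Python, from plant import arm gives the robot as it stands. The module is installed in compiled form; this text tells all that it offers.
- The arm moves only by the tool step_arm, never from a script. Its argument "series" is a list of rows, each an object with "dp": the shift along the tool's x, y, z in units of 40 mm (1.0 is 40 mm), a list of three; "twist": the turn, a rotation vector about the tool's x, y, z in units of 6 degrees (1.0 is 6 degrees), a list of three; "gripper": the opening, from 0 (shut) to 1 (fully open). In form: [{"dp": [tx, ty, tz], "twist": [wx, wy, wz], "gripper": gripper}, ...]. A call has 1 to 20 rows; each row shifts and turns the commanded pose from where the row before left it, along the tool's axes as they then stand; what a row does not reach is not made up. A row lasts 1/12 s, in which the tool goes at most 41.7 mm and 7.16 degrees, less where a joint would pass 70% of its speed; a pose out of reach is approached as far as the arm can. A call is refused whole if a number of a shift passes 1 or a number of a turn 1, either way. A call with a gripper value outside its range is refused whole. The fingers move at their own pace and stop on an object; "grip_force" is the grip in N (left out, the last holds). Time passes only in rows, so rows that do not move let the fingers close. It gives the time, the measured TCP pose, the force and the opening at its end, in the units of the state.
- arm.read_state(): the state, without advancing time (a new reading comes with each control period).
- arm.capture(name): name is "scene" or "top" or "wrist"; returns (picture, depth): 384x512x3 uint8, red, green, blue; 384x512 float32, m along the optical axis (not along the pixel's ray), 0 where there is no reading.
- arm.camera_model(name): a dict with "fx", "fy", "cx", "cy" (pixels), "cam_to_world" (4x4, takes a point from camera to world coordinates). Camera axes: x right, y down, z forward; pixel columns grow to the right and rows downward; lengths in m; the calibration is good to about 2 mm. A picture is of the moment at which its call begins: read the wrist's pose just before it. camera_model takes no time and is no camera call; for the wrist camera it gives the pose at the moment of the call.
- arm.finish_job(): hands the job in, once; it reports no verdict.
Trained networks look in the newest picture that a camera, given by its name, has taken for a name from the list of things; names that differ only in an ending like _2 or _b are one class to them, and where a whole thing is asked for, a point or a joint stands for the part that bears it (a point fixed in the world has none). Each returns a list of dicts, best first, with "score" (0 to 1); they miss things now and then, are a little off and sometimes report something else, mostly with a low value. They report only what shows in the picture. A call takes as long as a camera call. They do not tell look-alikes from the thing itself.
- arm.spot_in(camera, label): "location" ([column, row] in pixels, amid what is visible of it).
The state is a dict: "clock": time; "joint_positions": joint angles; "joint_velocities": joint speeds; "effort": joint torques, N m; "ee_pos": TCP position; "orientation": TCP orientation; "force": force on the tool from outside, world axes, zero at the start; "moment": the same for the moment, N m; "width": finger opening in m.
Only numpy, scipy, OpenCV 4.12 (cv2) and the standard library are available. Lean on these libraries where they do the work, as an engineer would, in place of code of your own. Each camera call takes 0.05 s, during which the arm holds its last target. There are 200 camera calls.

### The job

Pick every red-headed ignition coil out of the mixed crate and lay each flat in an empty pocket of its own in the covered revolving tray, turning the tray (it has a knob on top) click by click to bring an empty pocket to the opening in the clear cover; the pocket that holds a thermostat is taken. Leave all other parts in the crate and the thermostat in its pocket, do not disturb the phone, and leave the tray clicked in place.

Things in the scene. Friction and masses are not known exactly. Their poses are not given: they have to be found in the camera images.
- coil0: ignition coil with a red head, 120 mm long, 0.13-0.21 kg, lying in the crate; 4 or 5 of the 5 are present. Origin on its axis at mid-length, 13 mm above what it lies on; x runs along it from head to boot. Head: red block 38 long, 32 wide, 26 mm high at the -x end; the rest is a black round stem, diameter 26 mm. Grip the stem from above, at the origin
- coil1: ignition coil with a red head, 120 mm long, 0.13-0.21 kg, lying in the crate; 4 or 5 of the 5 are present. Origin on its axis at mid-length, 13 mm above what it lies on; x runs along it from head to boot. Head: red block 38 long, 32 wide, 26 mm high at the -x end; the rest is a black round stem, diameter 26 mm. Grip the stem from above, at the origin
- coil2: ignition coil with a red head, 120 mm long, 0.13-0.21 kg, lying in the crate; 4 or 5 of the 5 are present. Origin on its axis at mid-length, 13 mm above what it lies on; x runs along it from head to boot. Head: red block 38 long, 32 wide, 26 mm high at the -x end; the rest is a black round stem, diameter 26 mm. Grip the stem from above, at the origin
- coil3: ignition coil with a red head, 120 mm long, 0.13-0.21 kg, lying in the crate; 4 or 5 of the 5 are present. Origin on its axis at mid-length, 13 mm above what it lies on; x runs along it from head to boot. Head: red block 38 long, 32 wide, 26 mm high at the -x end; the rest is a black round stem, diameter 26 mm. Grip the stem from above, at the origin
- coil4: ignition coil with a red head, 120 mm long, 0.13-0.21 kg, lying in the crate; 4 or 5 of the 5 are present. Origin on its axis at mid-length, 13 mm above what it lies on; x runs along it from head to boot. Head: red block 38 long, 32 wide, 26 mm high at the -x end; the rest is a black round stem, diameter 26 mm. Grip the stem from above, at the origin
- case: fixed case of the revolving tray, 420 x 420 x 105 mm high, grey base, clear walls and cover (5 mm). Origin under its centre on the counter; its front is -x. The cover is notched 160 mm wide (y) from the front edge to 45 mm before the centre, and the front wall is open there: only the pocket at the notch can be loaded
- tray (a joint): angle of the round tray about the case's centre, rad, counter-clockwise positive, no stops. Spring clicks at multiples of 1.047 (pocket square to the opening), about 0.3 N m to leave one. Turned by the black hexagonal knob on its axis over the cover: 44 mm across flats, 112 to 150 mm above the counter, flat normals at joint angle + 30 + k x 60 degrees in the case's frame
- opening (a point): fixed point on the case where the middle of the pocket floor at the opening lies, 120 mm in front of the case's centre (-x), 42 mm above the counter; z up
- pocket0 (a point): middle of the floor of this tray pocket, 120 mm from the tray's axis, 42 mm above the counter; turns with the tray. The pocket is 88 mm wide with parallel sides, from radius 76 to 186 mm, and narrows to a 60 degree point towards the hub (radius 26 mm); side walls 32 mm, end wall 18 mm high. The cover's underside is 58 mm above the floor. A coil lies in it along the radius
- pocket1 (a point): middle of the floor of this tray pocket, 120 mm from the tray's axis, 42 mm above the counter; turns with the tray. The pocket is 88 mm wide with parallel sides, from radius 76 to 186 mm, and narrows to a 60 degree point towards the hub (radius 26 mm); side walls 32 mm, end wall 18 mm high. The cover's underside is 58 mm above the floor. A coil lies in it along the radius
- pocket2 (a point): middle of the floor of this tray pocket, 120 mm from the tray's axis, 42 mm above the counter; turns with the tray. The pocket is 88 mm wide with parallel sides, from radius 76 to 186 mm, and narrows to a 60 degree point towards the hub (radius 26 mm); side walls 32 mm, end wall 18 mm high. The cover's underside is 58 mm above the floor. A coil lies in it along the radius
- pocket3 (a point): middle of the floor of this tray pocket, 120 mm from the tray's axis, 42 mm above the counter; turns with the tray. The pocket is 88 mm wide with parallel sides, from radius 76 to 186 mm, and narrows to a 60 degree point towards the hub (radius 26 mm); side walls 32 mm, end wall 18 mm high. The cover's underside is 58 mm above the floor. A coil lies in it along the radius
- pocket4 (a point): middle of the floor of this tray pocket, 120 mm from the tray's axis, 42 mm above the counter; turns with the tray. The pocket is 88 mm wide with parallel sides, from radius 76 to 186 mm, and narrows to a 60 degree point towards the hub (radius 26 mm); side walls 32 mm, end wall 18 mm high. The cover's underside is 58 mm above the floor. A coil lies in it along the radius
- pocket5 (a point): middle of the floor of this tray pocket, 120 mm from the tray's axis, 42 mm above the counter; turns with the tray. The pocket is 88 mm wide with parallel sides, from radius 76 to 186 mm, and narrows to a 60 degree point towards the hub (radius 26 mm); side walls 32 mm, end wall 18 mm high. The cover's underside is 58 mm above the floor. A coil lies in it along the radius
- thermostat0: brass thermostat already in stock in a pocket: flange 60 mm in diameter, 39 mm high, origin under its centre; one of the four is there, the others are absent. Its pocket is taken; it stands loose in it
- thermostat1: brass thermostat already in stock in a pocket: flange 60 mm in diameter, 39 mm high, origin under its centre; one of the four is there, the others are absent. Its pocket is taken; it stands loose in it
- thermostat2: brass thermostat already in stock in a pocket: flange 60 mm in diameter, 39 mm high, origin under its centre; one of the four is there, the others are absent. Its pocket is taken; it stands loose in it
- thermostat3: brass thermostat already in stock in a pocket: flange 60 mm in diameter, 39 mm high, origin under its centre; one of the four is there, the others are absent. Its pocket is taken; it stands loose in it
- crate: grey parts crate, fixed, 300 (x) x 318 (y) x 62 mm high, walls and floor 6 mm; origin under its centre on the counter
- bluecoil: ignition coil of another type, same shape and size as the red ones but with a blue head; stays in the crate
- doorhandle: silver car door handle, a bar 124 x 22 x 26 mm, along x; origin at its centre; stays in the crate
- gearknob: gear knob with black stem and brown grip, 112 x 34 x 26 mm, along x; origin on its axis; stays in the crate
- phone: black phone, 72 x 148 x 9 mm, lying on the counter in front of the crate; not to be disturbed; origin under its centre
Things that resemble listed ones, but are neither listed nor needed, are in the scene too. What is shaped like the coil2 but yellow is not meant.

How it is judged:
At the end, for the whole second after the job is handed in: Each red coil lies flat (within 12 degrees) and at rest on a pocket floor, alone in its pocket (no other coil or thermostat centre within 67 mm, as in one pocket); the thermostat stays in a pocket, the other parts in the crate; the tray rests in a click (a pocket within 10 mm of the opening point) (horizontal distance between each of coil0, coil1, coil2, coil3, coil4 and case below 0.15 m and z of coil0 in the frame of opening between 0.004 and 0.024 m and angle between coil0's own x axis and vertical between 1.35 and 1.79 rad and linear speed of each of coil0, coil1, coil2, coil3, coil4 below 0.03 m/s and z of coil1 in the frame of opening between 0.004 and 0.024 m and angle between coil1's own x axis and vertical between 1.35 and 1.79 rad and z of coil2 in the frame of opening between 0.004 and 0.024 m and angle between coil2's own x axis and vertical between 1.35 and 1.79 rad and z of coil3 in the frame of opening between 0.004 and 0.024 m and angle between coil3's own x axis and vertical between 1.35 and 1.79 rad and z of coil4 in the frame of opening between 0.004 and 0.024 m and angle between coil4's own x axis and vertical between 1.35 and 1.79 rad and horizontal distance between coil0 and coil1 above 0.067 m and horizontal distance between each of coil0, coil1 and coil2 above 0.067 m and horizontal distance between each of coil0, coil1, coil2 and coil3 above 0.067 m and horizontal distance between each of coil0, coil1, coil2, coil3 and coil4 above 0.067 m and horizontal distance between each of coil0, coil1, coil2, coil3, coil4 and thermostat0 above 0.067 m and horizontal distance between each of coil0, coil1, coil2, coil3, coil4 and thermostat1 above 0.067 m and horizontal distance between each of coil0, coil1, coil2, coil3, coil4 and thermostat2 above 0.067 m and horizontal distance between each of coil0, coil1, coil2, coil3, coil4 and thermostat3 above 0.067 m and horizontal distance between each of thermostat0, thermostat1, thermostat2, thermostat3 and case below 0.165 m and z of each of thermostat0, thermostat1, thermostat2, thermostat3 in the frame of opening below 0.015 m and x of bluecoil in the frame of crate between -0.14 and 0.14 m and y of bluecoil in the frame of crate between -0.15 and 0.15 m and z of each of bluecoil, doorhandle, gearknob in the frame of crate below 0.06 m and x of doorhandle in the frame of crate between -0.14 and 0.14 m and y of doorhandle in the frame of crate between -0.15 and 0.15 m and x of gearknob in the frame of crate between -0.14 and 0.14 m and y of gearknob in the frame of crate between -0.15 and 0.15 m and (horizontal distance between opening and pocket0 below 0.01 m or horizontal distance between opening and pocket1 below 0.01 m or horizontal distance between opening and pocket2 below 0.01 m or horizontal distance between opening and pocket3 below 0.01 m or horizontal distance between opening and pocket4 below 0.01 m or horizontal distance between opening and pocket5 below 0.01 m) and velocity of joint tray between -0.05 and 0.05 rad/s); the robot touches nothing.
It fails at once if the phone is pushed more than 25 mm (distance of phone from where it was at the start of the episode above 0.025 m).
Of coil0, coil1, coil2, coil3, coil4 only 4 to 5 are there at a start; the rules pass over those that are not, and their reading is None.
Of thermostat0, thermostat1, thermostat2, thermostat3 only 1 to 1 are there at a start; the rules pass over those that are not, and their reading is None.
At some moment in a run one of bluecoil, doorhandle, gearknob, thermostat0, thermostat1, thermostat2, thermostat3 may be knocked a few centimetres aside while the robot is not near it.
Once in a run the grip may slacken for a moment while it holds something.
It also fails if it takes over 210 s, if anything falls off the work surface, if the arm or the gripper's body presses on something with over 40 N, if the wrist force passes 120 N, or if a joint passes its speed limit or range.

## Working session

There is one attempt and no reset: what is moved stays moved. The work goes in short steps, Python scripts to look and compute and a tool call to move; the robot and the scene stay as the last step left them, time stands still between calls to the robot, and variables do not carry over. Pictures are saved under pics/ and viewed, about 12 in all and at most 16, crops included, and the job is handed in when it is done.

Besides the shell and the picture viewer there is one more tool, called after "Call:" as name([rows], argument=value, ...), one row to a line, values as JSON. step_arm: Moves the arm, as the interface text tells. Its arguments: {"type":"object","properties":{"series":{"type":"array","items":{"type":"object","properties":{"dp":{"type":"array","items":{"type":"number"}},"twist":{"type":"array","items":{"type":"number"}},"gripper":{"type":"number"}}}},"grip_force":{"type":"number"}},"required":["series"]}

```bash
mkdir -p pics; cat > h.py <<'E'
import numpy as np, cv2
from plant import arm
def cap(n):
    m=arm.camera_model(n); p,d=arm.capture(n); return p,d,m
def save(p,name,crop=None,s=1):
    if crop: p=p[crop[1]:crop[3],crop[0]:crop[2]]
    p=cv2.resize(p,None,fx=s,fy=s); cv2.imwrite('pics/'+name,p[:,:,::-1])
def cloud(d,m):
    v,u=np.mgrid[0:d.shape[0],0:d.shape[1]]
    P=np.stack([(u-m['cx'])/m['fx']*d,(v-m['cy'])/m['fy']*d,d],-1)
    T=np.array(m['cam_to_world']); return P@T[:3,:3].T+T[:3,3]
def ray(m,u,v,z):
    T=np.array(m['cam_to_world']); r=T[:3,:3]@[(u-m['cx'])/m['fx'],(v-m['cy'])/m['fy'],1]
    return T[:3,3]+r*(z-T[2,3])/r[2]
E
python3 - <<'E'
from h import *
s=arm.read_state(); print(s['clock'],s['ee_pos'],s['orientation'],s['force'],s['width'])
for n in('top','scene'):
    p,d,m=cap(n); save(p,n+'0.png',s=1.5); print(n,np.round(m['cam_to_world'],3).tolist(),m['fx'])
    P=cloud(d,m); np.savez(n+'.npz',p=p,d=d,P=P)
    for l in ['coil0','bluecoil','case','crate','phone','thermostat0','tray','doorhandle','gearknob']:
        for r in arm.spot_in(n,l)[:6]:
            u,v=map(int,np.round(r['location'])); print(l,round(r['score'],2),u,v,np.round(P[min(v,383),min(u,511)],3))
E
```

```text
0.0 [ 0.2200945  -0.61092024  0.21338852] [[-5.47841148e-04  3.38915151e-01 -9.40816784e-01]
 [ 2.00671114e-03 -9.40814658e-01 -3.38915553e-01]
 [-9.99997836e-01 -2.07361941e-03 -1.64687827e-04]] [-0.08404522 -1.04160018 -0.00810749] 0.09486555190348424
top [[0.014, -0.993, 0.114, 0.333], [-1.0, -0.012, 0.018, 0.002], [-0.017, -0.114, -0.993, 1.108], [0.0, 0.0, 0.0, 1.0]] 380.20477577786073
coil0 0.93 303 190 [ 0.459 -0.142  0.031]
coil0 0.88 319 141 [ 0.602 -0.188  0.033]
coil0 0.86 379 291 [ 0.181 -0.351  0.027]
coil0 0.81 326 186 [ 0.471 -0.207  0.033]
coil0 0.78 367 138 [ 0.612 -0.325  0.034]
coil0 0.67 350 186 [ 0.472 -0.275  0.032]
bluecoil 0.8 295 151 [ 0.571 -0.119  0.033]
bluecoil 0.7 342 138 [ 0.611 -0.254  0.033]
case 0.79 171 150 [0.544 0.213 0.153]
crate 0.76 339 163 [ 0.542 -0.249  0.012]
crate 0.63 179 194 [0.439 0.203 0.076]
phone 0.84 356 230 [ 0.348 -0.295  0.01 ]
phone 0.75 340 136 [ 0.617 -0.249  0.031]
thermostat0 0.75 179 193 [0.441 0.202 0.08 ]
tray 0.67 171 184 [0.47  0.233 0.042]
doorhandle 0.86 340 140 [ 0.605 -0.249  0.031]
doorhandle 0.18 325 190 [ 0.459 -
[... 304 characters left out ...]
07 [ 0.48  -0.142  0.035]
coil0 0.69 155 125 [ 0.19  -0.357  0.02 ]
coil0 0.68 183 206 [ 0.48  -0.203  0.031]
coil0 0.66 161 205 [ 0.48  -0.263  0.025]
coil0 0.57 125 251 [ 0.619 -0.314  0.03 ]
bluecoil 0.87 206 249 [ 0.595 -0.122  0.031]
bluecoil 0.28 354 204 [0.439 0.236 0.046]
case 0.79 360 262 [0.625 0.226 0.104]
case 0.65 205 250 [ 0.599 -0.123  0.033]
case 0.32 157 203 [ 0.478 -0.272  0.031]
case 0.18 206 208 [ 0.482 -0.142  0.034]
crate 0.61 165 231 [ 0.544 -0.24   0.006]
phone 0.85 160 166 [ 0.34  -0.305  0.01 ]
thermostat0 0.76 344 204 [0.462 0.204 0.078]
tray 0.78 357 207 [0.443 0.245 0.04 ]
doorhandle 0.56 150 252 [ 0.617 -0.253  0.033]
gearknob 0.81 132 207 [ 0.497 -0.333  0.032]
```

View pics/top0.png

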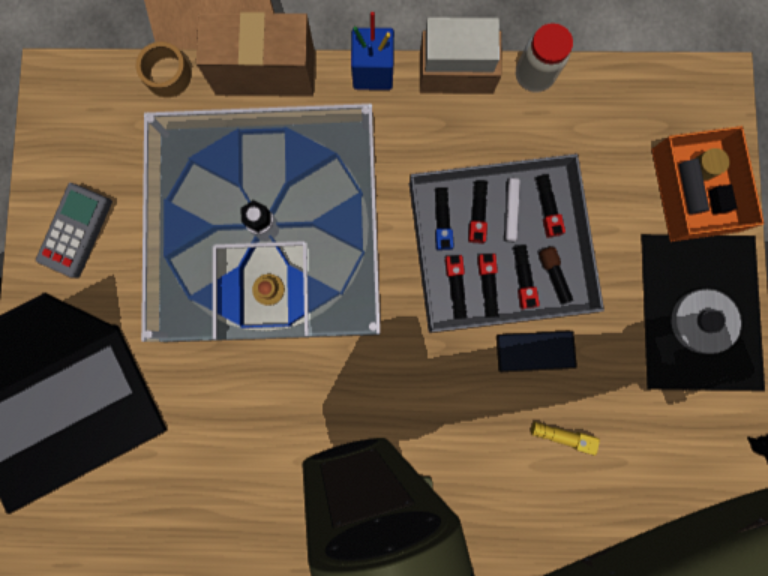

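View pics/scene0.png

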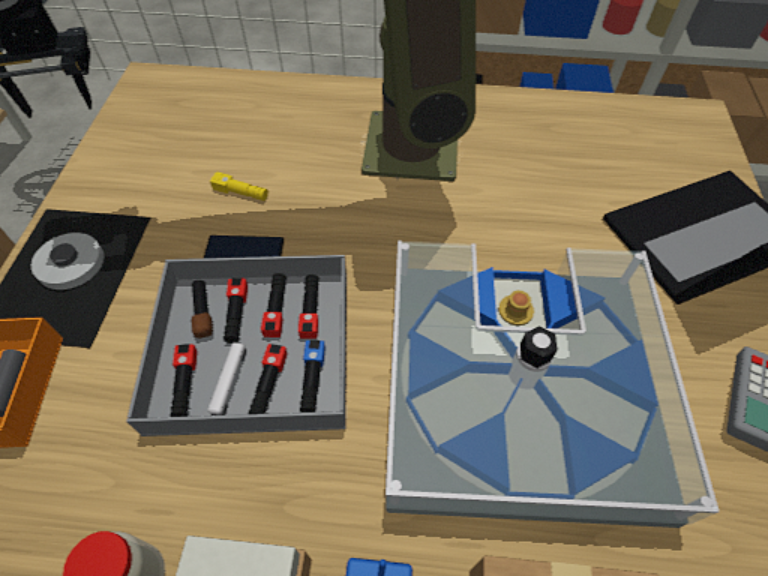

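The pictures show five red coils in the crate: heads at (479,231), (553,224), (455,265), (488,263) and (528,297) in the 1.5x top view. The blue coil, door handle and gear knob stay. The thermostat sits in the pocket at the opening (267,289), and the knob is at (257,216).

```bash
python3 - <<'E'
from h import *
z=np.load('top.npz'); p,d,P=z['p'],z['d'],z['P']; m=arm.camera_model('top')
hsv=cv2.cvtColor(p,cv2.COLOR_RGB2HSV)
X,Y,Z=P[...,0],P[...,1],P[...,2]
red=((hsv[...,0]<8)|(hsv[...,0]>172))&(hsv[...,1]>150)&(hsv[...,2]>90)
crate=(X>.4)&(X<.72)&(Y<-.08)&(Y>-.42)&(d>0)
hi=crate&(Z>.019)&(Z<.042)
n,L,st,_=cv2.connectedComponentsWithStats(hi.astype(np.uint8),connectivity=4)
for i in range(1,n):
    if st[i,4]<80 or st[i,4]>900: continue
    q=P[L==i][:,:2]; r=P[(L==i)&red][:,:2]
    c=q.mean(0); u=np.linalg.svd(q-c,full_matrices=0)[2][0]
    if len(r)>8 and (r.mean(0)-c)@u>0: u=-u
    t=(q-c)@u; a,b=np.percentile(t,[.5,99.5]); w=(q-c)@[-u[1],u[0]]
    st2=w[abs(t)<40e-3]
    s0=w[(t>0)&(t<.04)]; w0=(s0.min()+s0.max())/2
    print(i,len(q),'red',len(r),'mid',np.round(c+u*(a+b)/2+w0*np.array([-u[1],u[0]]),4),'len',round(b-a,3),'ang',round(np.degrees(np.arctan2(u[1],u[0])),1),'zmax',round(np.percentile(Z[L==i],95),3))
k=(abs(X-.545)<.06)&(abs(Y-.21)<.06)&(Z>.142)&(Z<.16); q=P[k]; print('knob',k.sum(),(q.max(0)+q.min(0))/2,q.mean(0))
for u,v in [(148,117),(369,110),(148,333),(376,327)]: print(ray(m,u/1.5,v/1.5,.105)[:2].round(3))
save(p,'case.png',(85,60,265,235),4)
E
```

```text
1 524 red 0 mid [ 0.6645 -0.3478] len 0.398 ang -131.0 zmax 0.041
2 410 red 84 mid [ 0.6182 -0.325 ] len 0.12 ang 12.1 zmax 0.035
3 333 red 0 mid [ 0.6078 -0.2538] len 0.121 ang 176.3 zmax 0.035
4 396 red 82 mid [ 0.6045 -0.1889] len 0.119 ang -4.0 zmax 0.035
5 391 red 0 mid [ 0.5896 -0.1194] len 0.119 ang -176.6 zmax 0.035
6 410 red 86 mid [ 0.4773 -0.2759] len 0.118 ang 8.7 zmax 0.035
7 378 red 0 mid [ 0.4815 -0.3354] len 0.11 ang -158.8 zmax 0.034
8 408 red 89 mid [ 0.46   -0.2084] len 0.119 ang -175.5 zmax 0.036
9 396 red 89 mid [ 0.4588 -0.1464] len 0.114 ang -173.7 zmax 0.035
knob 259 [0.56318872 0.21912473 0.14933454] [0.56298037 0.21883169 0.15086098]
[0.756 0.431]
[0.772 0.024]
[0.359 0.408]
[0.375 0.006]
```

View pics/case.png

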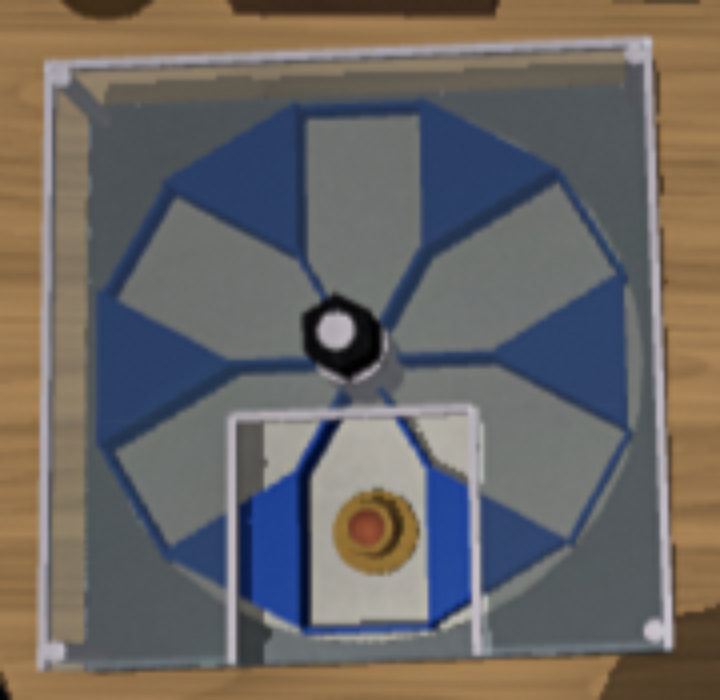

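```bash
cat > go.py <<'E'
import sys
from h import *
C=np.array([.563,.219]); YAW=2.6
def plan(x,y,z,a):
    s=arm.read_state(); R=np.array(s['orientation']); p=np.array(s['ee_pos'])
    a0=np.degrees(np.arctan2(R[1,1],R[0,1])); w=(a0-a+180)%360-180
    t=np.radians(a); yv=np.array([np.cos(t),np.sin(t),0]); zv=np.array([np.sin(t),-np.cos(t),0])
    D=np.array([x,y,z])-p
    print('t%.1f p%s a%.1f q6 %.2f F%s w%.3f tilt%.2f,%.2f'%(s['clock'],p.round(4),a0,s['joint_positions'][5],np.round(s['force'],1),s['width'],R[0,0],R[1,0]))
    print('turn first units %.2f; then units x %.2f y %.2f z %.2f'%(w/6,-D[2]/.04,D@yv/.04,D@zv/.04))
if __name__=='__main__': plan(*map(float,sys.argv[1:5]))
E
python3 - <<'E'
from h import *
m=arm.camera_model('top')
f=lambda u,v,z=.105: ray(m,85+u/4,60+v/4,z)[:2]
pts={}
for n,a,b in [('left',(45,62),(40,668)),('right',(650,38),(672,650)),('back',(45,62),(650,38)),('nl',(231,415),(231,662)),('nr',(478,408),(483,655)),('nb',(231,415),(478,408))]:
    A,B=f(*a),f(*b); v=A-B; print(n,A.round(3),B.round(3),np.linalg.norm(v).round(3),np.degrees(np.arctan2(v[1],v[0])).round(1))
# pocket walls at floor z .042
for a,b in [((308,625),(308,475)),((428,625),(428,465)),((302,115),(302,250)),((421,110),(421,250))]:
    A,B=f(*a,.05),f(*b,.05); v=B-A if A[0]<B[0] else A-B; print(A.round(3),B.round(3),np.degrees(np.arctan2(v[1],v[0])).round(1))
E
python3 go.py .563 .219 .22 -87.4
```

```text
left [0.763 0.439] [0.345 0.417] 0.418 2.9
right [0.783 0.02 ] [ 0.363 -0.   ] 0.421 2.7
back [0.763 0.439] [0.783 0.02 ] 0.419 92.8
nl [0.516 0.298] [0.351 0.29 ] 0.166 2.6
nr [0.523 0.132] [0.358 0.124] 0.165 2.7
nb [0.516 0.298] [0.523 0.132] 0.166 92.3
[0.378 0.253] [0.484 0.258] 2.3
[0.379 0.17 ] [0.492 0.173] 1.7
[0.748 0.272] [0.647 0.268] 2.3
[0.752 0.186] [0.648 0.183] 1.8
t1.0 p[ 0.2203 -0.6115  0.2147] a-70.2 q6 -0.08 F[ 0.6 -0.4 -0.1] w0.095 tilt-0.00,-0.00
turn first units 2.87; then units x -0.13 y -20.35 z -9.50
```

Call:
step_arm([
  {"dp": [-0.1, 0, 0], "twist": [0.96, 0, 0], "gripper": 0.8},
  {"dp": [0, 0, 0], "twist": [0.96, 0, 0], "gripper": 0.8},
  {"dp": [0, 0, 0], "twist": [0.96, 0, 0], "gripper": 0.8},
  {"dp": [0, -0.4, -0.19], "twist": [0, 0, 0], "gripper": 0.8},
  {"dp": [0, -0.8, -0.37], "twist": [0, 0, 0], "gripper": 0.8},
  {"dp": [0, -0.8, -0.37], "twist": [0, 0, 0], "gripper": 0.8},
  {"dp": [0, -0.8, -0.37], "twist": [0, 0, 0], "gripper": 0.8},
  {"dp": [0, -0.8, -0.37], "twist": [0, 0, 0], "gripper": 0.8},
  {"dp": [0, -0.8, -0.37], "twist": [0, 0, 0], "gripper": 0.8},
  {"dp": [0, -0.8, -0.37], "twist": [0, 0, 0], "gripper": 0.8},
  {"dp": [0, -0.8, -0.37], "twist": [0, 0, 0], "gripper": 0.8},
  {"dp": [0, -0.8, -0.37], "twist": [0, 0, 0], "gripper": 0.8},
  {"dp": [0, -0.8, -0.37], "twist": [0, 0, 0], "gripper": 0.8},
  {"dp": [0, -0.8, -0.37], "twist": [0, 0, 0], "gripper": 0.8},
  {"dp": [0, -0.8, -0.37], "twist": [0, 0, 0], "gripper": 0.8},
  {"dp": [0, -0.8, -0.37], "twist": [0, 0, 0], "gripper": 0.8},
  {"dp": [0, -0.8, -0.37], "twist": [0, 0, 0], "gripper": 0.8},
  {"dp": [0, -0.8, -0.37], "twist": [0, 0, 0], "gripper": 0.8},
  {"dp": [0, -0.8, -0.37], "twist": [0, 0, 0], "gripper": 0.8},
  {"dp": [0, -0.8, -0.37], "twist": [0, 0, 0], "gripper": 0.8},
], grip_force=30)

```text
clock: 2.67
ee_pos: [0.4415, -0.0715, 0.219]
orientation: [[0.001, 0.044, -0.999], [-0.0, -0.999, -0.044], [-1.0, 0.0, -0.001]]
force: [0.4, -0.6, -0.1]
width: 0.0761
```

```bash
python3 go.py .563 .219 .22 -87.5
```

```text
t2.7 p[ 0.4415 -0.0715  0.219 ] a-87.5 q6 1.25 F[ 0.4 -0.6 -0.1] w0.076 tilt0.00,-0.00
turn first units 0.01; then units x -0.02 y -7.12 z -3.35
```

Call:
step_arm([
  {"dp": [0, -0.8, -0.37], "twist": [0, 0, 0], "gripper": 0.8},
  {"dp": [0, -0.8, -0.37], "twist": [0, 0, 0], "gripper": 0.8},
  {"dp": [0, -0.8, -0.37], "twist": [0, 0, 0], "gripper": 0.8},
  {"dp": [0, -0.8, -0.37], "twist": [0, 0, 0], "gripper": 0.8},
  {"dp": [0, -0.8, -0.37], "twist": [0, 0, 0], "gripper": 0.8},
  {"dp": [0, -0.8, -0.37], "twist": [0, 0, 0], "gripper": 0.8},
  {"dp": [0, -0.8, -0.37], "twist": [0, 0, 0], "gripper": 0.8},
  {"dp": [0, -0.8, -0.37], "twist": [0, 0, 0], "gripper": 0.8},
  {"dp": [0, -0.5, -0.3], "twist": [0, 0, 0], "gripper": 0.8},
  {"dp": [0, -0.2, -0.1], "twist": [0, 0, 0], "gripper": 0.8},
  {"dp": [0, 0, 0], "twist": [0, 0, 0], "gripper": 0.8},
])

```text
clock: 3.58
ee_pos: [0.5631, 0.2178, 0.2183]
orientation: [[-0.001, 0.046, -0.999], [-0.0, -0.999, -0.046], [-1.0, 0.0, 0.001]]
force: [-0.5, 0.1, 0.7]
width: 0.0761
```

```bash
python3 - <<'E'
from h import *
p,d,m=cap('wrist'); save(p,'w1.png')
P=cloud(d,m); k=(P[...,2]>.14)&(P[...,2]<.165)&(abs(P[...,0]-.563)<.06)&(abs(P[...,1]-.219)<.06); q=P[k]; print(k.sum(),(q.max(0)+q.min(0))/2,q.mean(0)) if k.sum() else print('none')
if k.sum():
    h=cv2.convexHull((q[:,:2]*1e4).astype(np.float32)); print((cv2.approxPolyDP(h,25,True)[:,0]/1e4).round(4))
E
python3 go.py .563 .219 .12 -87.5
```

```text
1889 [0.56631508 0.2202205  0.14694665] [0.56747685 0.22024598 0.15042102]
[[0.5914 0.2216]
 [0.5776 0.2425]
 [0.5517 0.2398]
 [0.5412 0.2193]
 [0.555  0.198 ]
 [0.5796 0.1989]]
t3.6 p[0.5627 0.2165 0.2184] a-87.4 q6 1.80 F[ 0.2 -0.2 -0.6] w0.076 tilt-0.00,-0.00
turn first units 0.02; then units x 2.46 y -0.06 z -0.01
```

View pics/w1.png

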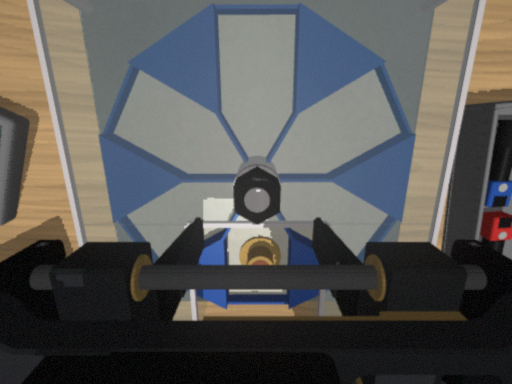

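The knob (257,195) has its flats facing left and right, square to the jaws, and its centre is at about (0.565, 0.220). The thermostat is at (258,252), in the pocket at the opening.

Call:
step_arm([
  {"dp": [0.5, -0.07, -0.05], "twist": [0, 0, 0], "gripper": 0.8},
  {"dp": [0.8, 0, 0], "twist": [0, 0, 0], "gripper": 0.8},
  {"dp": [0.7, 0, 0], "twist": [0, 0, 0], "gripper": 0.8},
  {"dp": [0.4, 0, 0], "twist": [0, 0, 0], "gripper": 0.8},
  {"dp": [0.05, 0, 0], "twist": [0, 0, 0], "gripper": 0.8},
  {"dp": [0, 0, 0], "twist": [0, 0, 0], "gripper": 0.3},
  {"dp": [0, 0, 0], "twist": [0, 0, 0], "gripper": 0.3},
  {"dp": [0, 0, 0], "twist": [0, 0, 0], "gripper": 0.3},
  {"dp": [0, 0, 0], "twist": [0, 0, 0], "gripper": 0.3},
  {"dp": [0, 0, 0], "twist": [0, 0, 0], "gripper": 0.3},
  {"dp": [0, 0, 0], "twist": [0, 0, 0], "gripper": 0.3},
])

```text
clock: 4.55
ee_pos: [0.5654, 0.219, 0.122]
orientation: [[0.002, 0.045, -0.999], [-0.001, -0.999, -0.045], [-1.0, 0.001, -0.002]]
force: [-0.3, -1.5, 2.6]
width: 0.0439
```

Call:
step_arm([
  {"dp": [0, 0, 0], "twist": [-0.3, 0, 0], "gripper": 0.3},
  {"dp": [0, 0, 0], "twist": [-0.6, 0, 0], "gripper": 0.3},
  {"dp": [0, 0, 0], "twist": [-0.8, 0, 0], "gripper": 0.3},
  {"dp": [0, 0, 0], "twist": [-0.8, 0, 0], "gripper": 0.3},
  {"dp": [0, 0, 0], "twist": [-0.8, 0, 0], "gripper": 0.3},
  {"dp": [0, 0, 0], "twist": [-0.8, 0, 0], "gripper": 0.3},
  {"dp": [0, 0, 0], "twist": [-0.8, 0, 0], "gripper": 0.3},
  {"dp": [0, 0, 0], "twist": [-0.8, 0, 0], "gripper": 0.3},
  {"dp": [0, 0, 0], "twist": [-0.8, 0, 0], "gripper": 0.3},
  {"dp": [0, 0, 0], "twist": [-0.8, 0, 0], "gripper": 0.3},
  {"dp": [0, 0, 0], "twist": [-0.8, 0, 0], "gripper": 0.3},
  {"dp": [0, 0, 0], "twist": [-0.8, 0, 0], "gripper": 0.3},
  {"dp": [0, 0, 0], "twist": [-0.6, 0, 0], "gripper": 0.3},
  {"dp": [0, 0, 0], "twist": [-0.4, 0, 0], "gripper": 0.3},
  {"dp": [0, 0, 0], "twist": [-0.1, 0, 0], "gripper": 0.3},
  {"dp": [0, 0, 0], "twist": [0, 0, 0], "gripper": 0.3},
  {"dp": [0, 0, 0], "twist": [0, 0, 0], "gripper": 0.3},
])

```text
clock: 5.97
ee_pos: [0.5654, 0.2189, 0.122]
orientation: [[0.002, 0.887, -0.461], [-0.001, -0.461, -0.887], [-1.0, 0.002, 0.0]]
force: [-0.9, -5.9, 5.6]
width: 0.0437
```

```bash
python3 go.py .5645 .2195 .12 -27.5
```

```text
t6.0 p[0.5654 0.2189 0.122 ] a-27.5 q6 0.76 F[-0.9 -5.9  5.6] w0.044 tilt0.00,-0.00
turn first units 0.01; then units x 0.05 y -0.03 z -0.00
```

Call:
step_arm([
  {"dp": [0, 0, 0], "twist": [0, 0, 0], "gripper": 0.8},
  {"dp": [0, 0, 0], "twist": [0, 0, 0], "gripper": 0.8},
  {"dp": [0, 0, 0], "twist": [0, 0, 0], "gripper": 0.8},
  {"dp": [-0.4, 0, 0], "twist": [0, 0, 0], "gripper": 0.8},
  {"dp": [-0.8, 0, 0], "twist": [0, 0, 0], "gripper": 0.8},
  {"dp": [-0.8, 0, 0], "twist": [0.5, 0, 0], "gripper": 0.8},
  {"dp": [-0.4, 0, 0], "twist": [0.9, 0, 0], "gripper": 0.8},
  {"dp": [-0.2, 0, 0], "twist": [1, 0, 0], "gripper": 0.8},
  {"dp": [0, 0, 0], "twist": [1, 0, 0], "gripper": 0.5},
  {"dp": [0, 0, 0], "twist": [1, 0, 0], "gripper": 0.5},
  {"dp": [0, 0, 0], "twist": [1, 0, 0], "gripper": 0.5},
  {"dp": [0, 0, 0], "twist": [1, 0, 0], "gripper": 0.5},
  {"dp": [0, 0, 0], "twist": [1, 0, 0], "gripper": 0.5},
  {"dp": [0, 0, 0], "twist": [1, 0, 0], "gripper": 0.5},
  {"dp": [0, 0, 0], "twist": [0.9, 0, 0], "gripper": 0.5},
  {"dp": [0, 0, 0], "twist": [0, 0, 0], "gripper": 0.5},
])

```text
clock: 7.3
ee_pos: [0.5644, 0.2195, 0.224]
orientation: [[-0.001, 0.116, -0.993], [0.0, -0.993, -0.116], [-1.0, -0.0, 0.001]]
force: [-0.6, -0.1, -0.3]
width: 0.0481
```

```bash
python3 - <<'E'
from h import *
p,d,m=cap('top'); save(p,'t2.png',(85,60,265,235),3)
E
python3 go.py .4588 -.1464 .15 -83.7
```

```text
t7.3 p[0.5644 0.2195 0.2241] a-83.2 q6 1.73 F[0.8 0.4 0.6] w0.047 tilt-0.00,0.00
turn first units 0.09; then units x 1.85 y 8.80 z 3.63
```

View pics/t2.png

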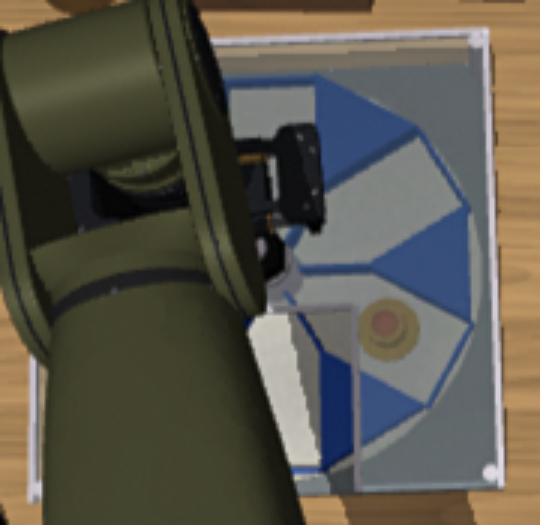

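The tray moved one click: the thermostat is now at (388,325) and an empty pocket is at the opening. Next is the first coil.

Call:
step_arm([
  {"dp": [0, 0.4, 0.17], "twist": [0.09, 0, 0], "gripper": 0.5},
  {"dp": [0, 0.8, 0.33], "twist": [0, 0, 0], "gripper": 0.5},
  {"dp": [0, 0.8, 0.33], "twist": [0, 0, 0], "gripper": 0.5},
  {"dp": [0, 0.8, 0.33], "twist": [0, 0, 0], "gripper": 0.5},
  {"dp": [0, 0.8, 0.33], "twist": [0, 0, 0], "gripper": 0.5},
  {"dp": [0, 0.8, 0.33], "twist": [0, 0, 0], "gripper": 0.5},
  {"dp": [0, 0.8, 0.33], "twist": [0, 0, 0], "gripper": 0.5},
  {"dp": [0, 0.8, 0.33], "twist": [0, 0, 0], "gripper": 0.5},
  {"dp": [0, 0.8, 0.33], "twist": [0, 0, 0], "gripper": 0.5},
  {"dp": [0, 0.8, 0.33], "twist": [0, 0, 0], "gripper": 0.5},
  {"dp": [0, 0.8, 0.33], "twist": [0, 0, 0], "gripper": 0.5},
  {"dp": [0.5, 0.4, 0.16], "twist": [0, 0, 0], "gripper": 0.5},
  {"dp": [0.8, 0, 0], "twist": [0, 0, 0], "gripper": 0.5},
  {"dp": [0.8, 0, 0], "twist": [0, 0, 0], "gripper": 0.5},
  {"dp": [0.8, 0, 0], "twist": [0, 0, 0], "gripper": 0.5},
  {"dp": [0.5, 0, 0], "twist": [0, 0, 0], "gripper": 0.5},
  {"dp": [0, 0, 0], "twist": [0, 0, 0], "gripper": 0.5},
])

```text
clock: 8.77
ee_pos: [0.4539, -0.1451, 0.0832]
orientation: [[-0.01, 0.108, -0.994], [0.004, -0.994, -0.109], [-1.0, -0.005, 0.009]]
force: [-0.1, 0.8, -0.1]
width: 0.0475
```

```bash
python3 - <<'E'
from h import *
p,d,m=cap('wrist'); save(p,'w2.png'); P=cloud(d,m)
hsv=cv2.cvtColor(p,cv2.COLOR_RGB2HSV)
red=((hsv[...,0]<8)|(hsv[...,0]>172))&(hsv[...,1]>150)&(hsv[...,2]>90)&(P[...,2]<.045)&(d>0)
n,L,st,c=cv2.connectedComponentsWithStats(red.astype(np.uint8))
for i in range(1,n):
    if st[i,4]>100: print(st[i,4],c[i].round(),np.median(P[L==i],0).round(4))
E
python3 go.py .4588 -.1464 .01 -83.7
```

```text
1505 [326.  74.] [ 0.569  -0.181   0.0318]
1561 [495.  81.] [ 0.5783 -0.3189  0.0263]
1010 [261. 156.] [ 0.4989 -0.1412  0.0319]
1180 [332. 159.] [ 0.5029 -0.1977  0.0317]
1002 [401. 231.] [ 0.4455 -0.273   0.0315]
t8.8 p[ 0.4559 -0.1458  0.0861] a-83.8 q6 1.04 F[0.2 0.  0.3] w0.047 tilt-0.01,0.00
turn first units -0.01; then units x 1.90 y 0.02 z -0.07
```

View pics/w2.png

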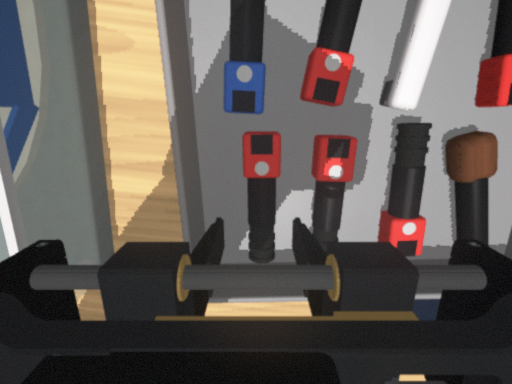

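Red head at (261,156) with the stem between the jaws, which confirms the coil middle at (0.458, -0.146).

Call:
step_arm([
  {"dp": [0.6, 0, -0.06], "twist": [0, 0, 0], "gripper": 0.5},
  {"dp": [0.6, 0, 0], "twist": [0, 0, 0], "gripper": 0.5},
  {"dp": [0.4, 0, 0], "twist": [0, 0, 0], "gripper": 0.5},
  {"dp": [0.2, 0, 0], "twist": [0, 0, 0], "gripper": 0.5},
  {"dp": [0.08, 0, 0], "twist": [0, 0, 0], "gripper": 0.5},
  {"dp": [0, 0, 0], "twist": [0, 0, 0], "gripper": 0.5},
  {"dp": [0, 0, 0], "twist": [0, 0, 0], "gripper": 0.1},
  {"dp": [0, 0, 0], "twist": [0, 0, 0], "gripper": 0.1},
  {"dp": [0, 0, 0], "twist": [0, 0, 0], "gripper": 0.1},
  {"dp": [0, 0, 0], "twist": [0, 0, 0], "gripper": 0.1},
  {"dp": [0, 0, 0], "twist": [0, 0, 0], "gripper": 0.1},
])

```text
clock: 9.73
ee_pos: [0.4616, -0.1466, 0.0144]
orientation: [[0.001, 0.108, -0.994], [-0.001, -0.994, -0.108], [-1.0, 0.001, -0.001]]
force: [-1.3, -0.3, 4.0]
width: 0.0256
```

```bash
python3 go.py .4445 .214 .20 -87.5
```

```text
t9.7 p[ 0.4616 -0.1466  0.0144] a-83.8 q6 1.04 F[-1.3 -0.3  4. ] w0.026 tilt0.00,-0.00
turn first units 0.62; then units x -4.64 y -9.02 z 0.03
```

Call:
step_arm([
  {"dp": [-0.3, 0, 0], "twist": [0, 0, 0], "gripper": 0.1},
  {"dp": [-0.7, 0, 0], "twist": [0, 0, 0], "gripper": 0.1},
  {"dp": [-0.8, 0, 0], "twist": [0, 0, 0], "gripper": 0.1},
  {"dp": [-0.8, 0, 0], "twist": [0, 0, 0], "gripper": 0.1},
  {"dp": [-0.8, 0, 0], "twist": [0.62, 0, 0], "gripper": 0.1},
  {"dp": [-0.5, -0.4, 0], "twist": [0, 0, 0], "gripper": 0.1},
  {"dp": [-0.4, -0.7, 0], "twist": [0, 0, 0], "gripper": 0.1},
  {"dp": [0, -0.8, 0], "twist": [0, 0, 0], "gripper": 0.1},
  {"dp": [0, -0.8, 0], "twist": [0, 0, 0], "gripper": 0.1},
  {"dp": [0, -0.8, 0], "twist": [0, 0, 0], "gripper": 0.1},
  {"dp": [0, -0.8, 0], "twist": [0, 0, 0], "gripper": 0.1},
  {"dp": [0, -0.8, 0], "twist": [0, 0, 0], "gripper": 0.1},
  {"dp": [0, -0.8, 0], "twist": [0, 0, 0], "gripper": 0.1},
  {"dp": [0, -0.8, 0], "twist": [0, 0, 0], "gripper": 0.1},
  {"dp": [0, -0.8, 0], "twist": [0, 0, 0], "gripper": 0.1},
  {"dp": [0, -0.8, 0], "twist": [0, 0, 0], "gripper": 0.1},
  {"dp": [0, -0.5, 0], "twist": [0, 0, 0], "gripper": 0.1},
  {"dp": [0, 0, 0], "twist": [0, 0, 0], "gripper": 0.1},
  {"dp": [0, 0, 0], "twist": [0, 0, 0], "gripper": 0.1},
], grip_force=40)

```text
clock: 11.32
ee_pos: [0.445, 0.2062, 0.1855]
orientation: [[-0.001, 0.046, -0.999], [-0.001, -0.999, -0.046], [-1.0, 0.001, 0.001]]
force: [-0.1, 0.2, -1.9]
width: 0.0253
```

```bash
cat > red.py <<'E'
from h import *
p,d,m=cap('wrist'); P=cloud(d,m); np.save('w.npy',p)
hsv=cv2.cvtColor(p,cv2.COLOR_RGB2HSV)
red=((hsv[...,0]<8)|(hsv[...,0]>172))&(hsv[...,1]>150)&(hsv[...,2]>60)&(d>0)
n,L,st,c=cv2.connectedComponentsWithStats(red.astype(np.uint8))
for i in range(1,n):
    if st[i,4]>100: print(st[i,4],c[i].round(),np.median(P[L==i],0).round(4))
E
python3 red.py; python3 go.py .4445 .214 .052 -87.5
```

```text
1693 [259. 189.] [0.4818 0.2062 0.2029]
t11.4 p[0.4452 0.2054 0.1855] a-87.5 q6 1.85 F[-0.6  1.1 -1.7] w0.025 tilt-0.00,-0.00
turn first units 0.00; then units x 3.34 y -0.21 z 0.01
```

Call:
step_arm([
  {"dp": [0.3, -0.21, -0.07], "twist": [0, 0, 0], "gripper": 0.1},
  {"dp": [0.7, 0, 0], "twist": [0, 0, 0], "gripper": 0.1},
  {"dp": [0.7, 0, 0], "twist": [0, 0, 0], "gripper": 0.1},
  {"dp": [0.6, 0, 0], "twist": [0, 0, 0], "gripper": 0.1},
  {"dp": [0.5, 0, 0], "twist": [0, 0, 0], "gripper": 0.1},
  {"dp": [0.3, 0, 0], "twist": [0, 0, 0], "gripper": 0.1},
  {"dp": [0.14, 0, 0], "twist": [0, 0, 0], "gripper": 0.1},
  {"dp": [0.05, 0, 0], "twist": [0, 0, 0], "gripper": 0.1},
  {"dp": [0, 0, 0], "twist": [0, 0, 0], "gripper": 0.1},
])

```text
clock: 12.12
ee_pos: [0.4486, 0.214, 0.0541]
orientation: [[0.0, 0.043, -0.999], [0.0, -0.999, -0.043], [-1.0, -0.0, -0.0]]
force: [0.3, 0.8, -0.4]
width: 0.0252
```

```bash
python3 go.py .4475 .214 .052 -87.5
```

```text
t12.1 p[0.4486 0.214  0.0541] a-87.6 q6 1.87 F[ 0.3  0.8 -0.4] w0.025 tilt0.00,0.00
turn first units -0.01; then units x 0.05 y -0.00 z 0.03
```

Call:
step_arm([
  {"dp": [0.06, 0, 0], "twist": [0, 0, 0], "gripper": 0.1},
  {"dp": [0, 0, 0], "twist": [0, 0, 0], "gripper": 0.45},
  {"dp": [0, 0, 0], "twist": [0, 0, 0], "gripper": 0.45},
  {"dp": [0, 0, 0], "twist": [0, 0, 0], "gripper": 0.45},
  {"dp": [-0.3, 0, 0], "twist": [0, 0, 0], "gripper": 0.45},
  {"dp": [-0.6, 0, 0], "twist": [0, 0, 0], "gripper": 0.45},
  {"dp": [-0.8, 0, 0], "twist": [0, 0, 0], "gripper": 0.45},
  {"dp": [-0.8, 0, 0], "twist": [0, 0, 0], "gripper": 0.8},
  {"dp": [-0.8, 0, 0], "twist": [0, 0, 0], "gripper": 0.8},
  {"dp": [-0.4, 0, -0.4], "twist": [0, 0, 0], "gripper": 0.8},
  {"dp": [0, 0, -0.8], "twist": [0, 0, 0], "gripper": 0.8},
  {"dp": [0, 0, -0.8], "twist": [0, 0, 0], "gripper": 0.8},
  {"dp": [0, 0, -0.7], "twist": [0, 0, 0], "gripper": 0.8},
  {"dp": [0, 0, -0.2], "twist": [0, 0, 0], "gripper": 0.8},
  {"dp": [0, 0, 0], "twist": [0, 0, 0], "gripper": 0.8},
])

```text
clock: 13.37
ee_pos: [0.5655, 0.219, 0.2003]
orientation: [[0.001, 0.042, -0.999], [0.0, -0.999, -0.042], [-1.0, -0.0, -0.001]]
force: [-0.1, -0.2, -0.0]
width: 0.076
```

```bash
python3 red.py; python3 -c "
from h import *
save(np.load('w.npy'),'w3.png')"; python3 go.py .5645 .2195 .12 -87.5
```

```text
282 [258. 248.] [0.4851 0.2149 0.0682]
t13.4 p[0.5641 0.219  0.2   ] a-87.6 q6 1.81 F[ 0.1  0.4 -0.4] w0.076 tilt-0.00,0.00
turn first units -0.01; then units x 2.00 y -0.01 z -0.01
```

View pics/w3.png

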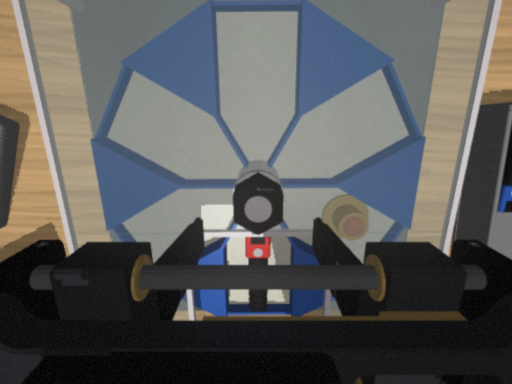

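The first coil lies flat in the pocket: head at (258,248), top at z = 0.068. The thermostat is at (348,217). Next, turn the tray again.

Call:
step_arm([
  {"dp": [0.5, 0, 0], "twist": [0, 0, 0], "gripper": 0.8},
  {"dp": [0.7, 0, 0], "twist": [0, 0, 0], "gripper": 0.8},
  {"dp": [0.6, 0, 0], "twist": [0, 0, 0], "gripper": 0.8},
  {"dp": [0.15, 0, 0], "twist": [0, 0, 0], "gripper": 0.8},
  {"dp": [0.05, 0, 0], "twist": [0, 0, 0], "gripper": 0.3},
  {"dp": [0, 0, 0], "twist": [0, 0, 0], "gripper": 0.3},
  {"dp": [0, 0, 0], "twist": [0, 0, 0], "gripper": 0.3},
  {"dp": [0, 0, 0], "twist": [0, 0, 0], "gripper": 0.3},
  {"dp": [0, 0, 0], "twist": [0, 0, 0], "gripper": 0.3},
  {"dp": [0, 0, 0], "twist": [0, 0, 0], "gripper": 0.3},
], grip_force=30)

```text
clock: 14.25
ee_pos: [0.5648, 0.219, 0.121]
orientation: [[0.002, 0.044, -0.999], [-0.0, -0.999, -0.044], [-1.0, 0.0, -0.002]]
force: [-0.1, -0.9, 2.8]
width: 0.0436
```

Call:
step_arm([
  {"dp": [0, 0, 0], "twist": [-0.3, 0, 0], "gripper": 0.3},
  {"dp": [0, 0, 0], "twist": [-0.6, 0, 0], "gripper": 0.3},
  {"dp": [0, 0, 0], "twist": [-0.8, 0, 0], "gripper": 0.3},
  {"dp": [0, 0, 0], "twist": [-0.8, 0, 0], "gripper": 0.3},
  {"dp": [0, 0, 0], "twist": [-0.8, 0, 0], "gripper": 0.3},
  {"dp": [0, 0, 0], "twist": [-0.8, 0, 0], "gripper": 0.3},
  {"dp": [0, 0, 0], "twist": [-0.8, 0, 0], "gripper": 0.3},
  {"dp": [0, 0, 0], "twist": [-0.8, 0, 0], "gripper": 0.3},
  {"dp": [0, 0, 0], "twist": [-0.8, 0, 0], "gripper": 0.3},
  {"dp": [0, 0, 0], "twist": [-0.8, 0, 0], "gripper": 0.3},
  {"dp": [0, 0, 0], "twist": [-0.8, 0, 0], "gripper": 0.3},
  {"dp": [0, 0, 0], "twist": [-0.8, 0, 0], "gripper": 0.3},
  {"dp": [0, 0, 0], "twist": [-0.6, 0, 0], "gripper": 0.3},
  {"dp": [0, 0, 0], "twist": [-0.4, 0, 0], "gripper": 0.3},
  {"dp": [0, 0, 0], "twist": [-0.1, 0, 0], "gripper": 0.3},
  {"dp": [0, 0, 0], "twist": [0, 0, 0], "gripper": 0.3},
  {"dp": [0, 0, 0], "twist": [0, 0, 0], "gripper": 0.3},
])

```text
clock: 15.67
ee_pos: [0.5652, 0.2185, 0.121]
orientation: [[0.002, 0.887, -0.462], [-0.001, -0.462, -0.887], [-1.0, 0.003, -0.0]]
force: [2.3, -5.3, 4.4]
width: 0.0437
```

Call:
step_arm([
  {"dp": [0, 0, 0], "twist": [0, 0, 0], "gripper": 0.8},
  {"dp": [0, 0, 0], "twist": [0, 0, 0], "gripper": 0.8},
  {"dp": [0, 0, 0], "twist": [0, 0, 0], "gripper": 0.8},
  {"dp": [-0.4, 0, 0], "twist": [0, 0, 0], "gripper": 0.8},
  {"dp": [-0.8, 0, 0], "twist": [0, 0, 0], "gripper": 0.8},
  {"dp": [-0.8, 0, 0], "twist": [0.5, 0, 0], "gripper": 0.8},
  {"dp": [-0.4, 0, 0], "twist": [0.9, 0, 0], "gripper": 0.8},
  {"dp": [-0.2, 0, 0], "twist": [1, 0, 0], "gripper": 0.8},
  {"dp": [0, 0, 0], "twist": [1, 0, 0], "gripper": 0.5},
  {"dp": [0, 0, 0], "twist": [1, 0, 0], "gripper": 0.5},
  {"dp": [0, 0, 0], "twist": [1, 0, 0], "gripper": 0.5},
  {"dp": [0, 0, 0], "twist": [1, 0, 0], "gripper": 0.5},
  {"dp": [0, 0, 0], "twist": [1, 0, 0], "gripper": 0.5},
  {"dp": [0, 0, 0], "twist": [1, 0, 0], "gripper": 0.5},
  {"dp": [0, 0, 0], "twist": [1, 0, 0], "gripper": 0.5},
  {"dp": [0, 0, 0], "twist": [0.2, 0, 0], "gripper": 0.5},
  {"dp": [0, 0, 0], "twist": [0, 0, 0], "gripper": 0.5},
])

```text
clock: 17.08
ee_pos: [0.5637, 0.2193, 0.223]
orientation: [[-0.001, 0.086, -0.996], [0.0, -0.996, -0.086], [-1.0, -0.0, 0.001]]
force: [-0.3, 0.5, -0.2]
width: 0.0477
```

```bash
python3 - <<'E'
from h import *
p,d,m=cap('wrist'); P=cloud(d,m)
for c in ['thermostat0','coil0']:
    for r in arm.spot_in('wrist',c)[:4]:
        u,v=map(int,r['location']); print(c,r['score'],u,v,P[v,u].round(3))
E
python3 go.py .46 -.207 .085 -85.5
```

```text
t17.2 p[0.5639 0.2192 0.2232] a-85.0 q6 1.77 F[0.2 0.  1. ] w0.048 tilt-0.00,0.00
turn first units 0.08; then units x 3.46 y 10.42 z 3.42
```

Call:
step_arm([
  {"dp": [0, 0.4, 0.14], "twist": [0.08, 0, 0], "gripper": 0.5},
  {"dp": [0, 0.8, 0.26], "twist": [0, 0, 0], "gripper": 0.5},
  {"dp": [0, 0.8, 0.26], "twist": [0, 0, 0], "gripper": 0.5},
  {"dp": [0, 0.8, 0.26], "twist": [0, 0, 0], "gripper": 0.5},
  {"dp": [0, 0.8, 0.26], "twist": [0, 0, 0], "gripper": 0.5},
  {"dp": [0, 0.8, 0.26], "twist": [0, 0, 0], "gripper": 0.5},
  {"dp": [0, 0.8, 0.26], "twist": [0, 0, 0], "gripper": 0.5},
  {"dp": [0, 0.8, 0.26], "twist": [0, 0, 0], "gripper": 0.5},
  {"dp": [0, 0.8, 0.26], "twist": [0, 0, 0], "gripper": 0.5},
  {"dp": [0, 0.8, 0.26], "twist": [0, 0, 0], "gripper": 0.5},
  {"dp": [0, 0.8, 0.26], "twist": [0, 0, 0], "gripper": 0.5},
  {"dp": [0, 0.8, 0.26], "twist": [0, 0, 0], "gripper": 0.5},
  {"dp": [0, 0.8, 0.26], "twist": [0, 0, 0], "gripper": 0.5},
  {"dp": [0.5, 0.42, 0.16], "twist": [0, 0, 0], "gripper": 0.5},
  {"dp": [0.8, 0, 0], "twist": [0, 0, 0], "gripper": 0.5},
  {"dp": [0.8, 0, 0], "twist": [0, 0, 0], "gripper": 0.5},
  {"dp": [0.8, 0, 0], "twist": [0, 0, 0], "gripper": 0.5},
  {"dp": [0.4, 0, 0], "twist": [0, 0, 0], "gripper": 0.5},
  {"dp": [0.1, 0, 0], "twist": [0, 0, 0], "gripper": 0.5},
  {"dp": [0, 0, 0], "twist": [0, 0, 0], "gripper": 0.5},
])

```text
clock: 18.9
ee_pos: [0.4582, -0.2067, 0.0861]
orientation: [[-0.003, 0.077, -0.997], [0.001, -0.997, -0.077], [-1.0, -0.002, 0.003]]
force: [-0.5, -0.4, -0.5]
width: 0.0477
```

```bash
cat > look.py <<'E'
# wrist look at crate: red heads with long-axis fit of black stem+head by height
from h import *
p,d,m=cap('wrist'); P=cloud(d,m); X,Y,Z=P[...,0],P[...,1],P[...,2]
hsv=cv2.cvtColor(p,cv2.COLOR_RGB2HSV)
red=((hsv[...,0]<8)|(hsv[...,0]>172))&(hsv[...,1]>150)&(hsv[...,2]>60)&(d>0)&(Z<.05)
hi=(d>0)&(Z>.02)&(Z<.045)&(X>.4)&(X<.7)&(Y<-.1)&(Y>-.38)
n,L,st,c=cv2.connectedComponentsWithStats(red.astype(np.uint8))
for i in range(1,n):
    if st[i,4]<150: continue
    q=P[L==i]; q=q[q[:,2]>.028]; h=np.array(cv2.minAreaRect((q[:,:2]*1e3).astype(np.float32))[0])/1e3
    s=P[hi&~red]; s=s[(np.hypot(*(s[:,:2]-h).T)<.09)][:,:2]
    # nearest stem: radial angle histogram using points 25..60mm from the head
    v=s-h; r=np.hypot(*v.T); k=(r>.025)&(r<.06)&(abs(v[:,1])<.022)
    ang=np.degrees(np.arctan2(*np.median(v[k],0)[::-1])) if k.sum()>50 else np.nan
    u=np.array([np.cos(np.radians(ang)),np.sin(np.radians(ang))])
    print(c[i].round(),'head',h.round(4),'ang',round(ang,1),'mid',(h+.041*u).round(4),k.sum())
E
python3 look.py; python3 go.py .46 -.205 .012 -85.5
```

```text
[424.  69.] head [ 0.5815 -0.333 ] ang 21.8 mid [ 0.6195 -0.3178] 1893
[245.  71.] head [ 0.5668 -0.1867] ang -9.6 mid [ 0.6072 -0.1936] 1689
[261. 157.] head [ 0.5038 -0.2046] ang 179.6 mid [ 0.4628 -0.2043] 1356
[335. 227.] head [ 0.4413 -0.2812] ang 11.5 mid [ 0.4815 -0.273 ] 1112
t18.9 p[ 0.4595 -0.2073  0.0879] a-85.6 q6 0.96 F[ 0.3  0.6 -0.1] w0.047 tilt0.00,-0.00
turn first units -0.02; then units x 1.90 y -0.06 z -0.02
```

Call:
step_arm([
  {"dp": [0.6, 0, -0.03], "twist": [0, 0, 0], "gripper": 0.5},
  {"dp": [0.6, 0, 0], "twist": [0, 0, 0], "gripper": 0.5},
  {"dp": [0.4, 0, 0], "twist": [0, 0, 0], "gripper": 0.5},
  {"dp": [0.2, 0, 0], "twist": [0, 0, 0], "gripper": 0.5},
  {"dp": [0.08, 0, 0], "twist": [0, 0, 0], "gripper": 0.5},
  {"dp": [0, 0, 0], "twist": [0, 0, 0], "gripper": 0.5},
  {"dp": [0, 0, 0], "twist": [0, 0, 0], "gripper": 0.1},
  {"dp": [0, 0, 0], "twist": [0, 0, 0], "gripper": 0.1},
  {"dp": [0, 0, 0], "twist": [0, 0, 0], "gripper": 0.1},
  {"dp": [0, 0, 0], "twist": [0, 0, 0], "gripper": 0.1},
  {"dp": [0, 0, 0], "twist": [0, 0, 0], "gripper": 0.1},
  {"dp": [0, 0, 0], "twist": [0, 0, 0], "gripper": 0.1},
], grip_force=40)

```text
clock: 19.95
ee_pos: [0.4617, -0.2076, 0.0134]
orientation: [[0.002, 0.077, -0.997], [-0.002, -0.997, -0.077], [-1.0, 0.002, -0.001]]
force: [-1.2, -1.8, 5.1]
width: 0.0252
```

Call:
step_arm([
  {"dp": [-0.3, 0, 0], "twist": [0, 0, 0], "gripper": 0.1},
  {"dp": [-0.7, 0, 0], "twist": [0, 0, 0], "gripper": 0.1},
  {"dp": [-0.8, 0, 0], "twist": [0, 0, 0], "gripper": 0.1},
  {"dp": [-0.8, 0, 0], "twist": [0, 0, 0], "gripper": 0.1},
  {"dp": [-0.8, 0, 0], "twist": [0.33, 0, 0], "gripper": 0.1},
  {"dp": [-0.5, -0.4, 0], "twist": [0, 0, 0], "gripper": 0.1},
  {"dp": [-0.4, -0.7, 0], "twist": [0, 0, 0], "gripper": 0.1},
  {"dp": [0, -0.8, 0], "twist": [0, 0, 0], "gripper": 0.1},
  {"dp": [0, -0.8, 0], "twist": [0, 0, 0], "gripper": 0.1},
  {"dp": [0, -0.8, 0], "twist": [0, 0, 0], "gripper": 0.1},
  {"dp": [0, -0.8, 0], "twist": [0, 0, 0], "gripper": 0.1},
  {"dp": [0, -0.8, 0], "twist": [0, 0, 0], "gripper": 0.1},
  {"dp": [0, -0.8, 0], "twist": [0, 0, 0], "gripper": 0.1},
  {"dp": [0, -0.8, 0], "twist": [0, 0, 0], "gripper": 0.1},
  {"dp": [0, -0.8, 0], "twist": [0, 0, 0], "gripper": 0.1},
  {"dp": [0, -0.8, 0], "twist": [0, 0, 0], "gripper": 0.1},
  {"dp": [0, -0.8, 0], "twist": [0, 0, 0], "gripper": 0.1},
  {"dp": [0, -0.8, 0], "twist": [0, 0, 0], "gripper": 0.1},
  {"dp": [0, -0.5, 0], "twist": [0, 0, 0], "gripper": 0.1},
  {"dp": [0, -0.1, 0], "twist": [0, 0, 0], "gripper": 0.1},
])

```text
clock: 21.62
ee_pos: [0.4419, 0.2154, 0.184]
orientation: [[-0.002, 0.046, -0.999], [0.001, -0.999, -0.046], [-1.0, -0.001, 0.002]]
force: [-1.6, -0.7, -2.0]
width: 0.0253
```

```bash
python3 red.py; python3 go.py .4455 .214 .052 -87.5
```

```text
169 [326. 124.] [0.5161 0.1482 0.0678]
1774 [259. 183.] [0.4826 0.2159 0.2024]
t21.7 p[0.4421 0.2145 0.184 ] a-87.4 q6 1.87 F[ 1.3 -0.3 -1.2] w0.025 tilt-0.00,0.00
turn first units 0.02; then units x 3.30 y 0.02 z -0.08
```

Call:
step_arm([
  {"dp": [0.3, 0, -0.1], "twist": [0, 0, 0], "gripper": 0.1},
  {"dp": [0.7, 0, 0], "twist": [0, 0, 0], "gripper": 0.1},
  {"dp": [0.7, 0, 0], "twist": [0, 0, 0], "gripper": 0.1},
  {"dp": [0.6, 0, 0], "twist": [0, 0, 0], "gripper": 0.1},
  {"dp": [0.5, 0, 0], "twist": [0, 0, 0], "gripper": 0.1},
  {"dp": [0.3, 0, 0], "twist": [0, 0, 0], "gripper": 0.1},
  {"dp": [0.14, 0, 0], "twist": [0, 0, 0], "gripper": 0.1},
  {"dp": [0.07, 0, 0], "twist": [0, 0, 0], "gripper": 0.1},
  {"dp": [0, 0, 0], "twist": [0, 0, 0], "gripper": 0.1},
  {"dp": [0, 0, 0], "twist": [0, 0, 0], "gripper": 0.1},
])

```text
clock: 22.5
ee_pos: [0.4483, 0.213, 0.0531]
orientation: [[0.002, 0.042, -0.999], [0.001, -0.999, -0.042], [-1.0, -0.001, -0.002]]
force: [0.1, 0.2, -1.0]
width: 0.0252
```

Call:
step_arm([
  {"dp": [0.02, 0, 0], "twist": [0, 0, 0], "gripper": 0.45},
  {"dp": [0, 0, 0], "twist": [0, 0, 0], "gripper": 0.45},
  {"dp": [0, 0, 0], "twist": [0, 0, 0], "gripper": 0.45},
  {"dp": [0, 0, 0], "twist": [0, 0, 0], "gripper": 0.45},
  {"dp": [-0.3, 0, 0], "twist": [0, 0, 0], "gripper": 0.45},
  {"dp": [-0.6, 0, 0], "twist": [0, 0, 0], "gripper": 0.45},
  {"dp": [-0.8, 0, 0], "twist": [0, 0, 0], "gripper": 0.45},
  {"dp": [-0.8, 0, 0], "twist": [0, 0, 0], "gripper": 0.8},
  {"dp": [-0.8, 0, 0], "twist": [0, 0, 0], "gripper": 0.8},
  {"dp": [-0.4, 0, -0.4], "twist": [0, 0, 0], "gripper": 0.8},
  {"dp": [0, 0, -0.8], "twist": [0, 0, 0], "gripper": 0.8},
  {"dp": [0, 0, -0.8], "twist": [0, 0, 0], "gripper": 0.8},
  {"dp": [0, 0, -0.7], "twist": [0, 0, 0], "gripper": 0.8},
  {"dp": [0, 0, -0.25], "twist": [0, 0, 0], "gripper": 0.8},
  {"dp": [0, 0, 0], "twist": [0, 0, 0], "gripper": 0.8},
])

```text
clock: 23.75
ee_pos: [0.5666, 0.2177, 0.1997]
orientation: [[0.0, 0.041, -0.999], [0.0, -0.999, -0.041], [-1.0, -0.0, -0.0]]
force: [-1.0, 0.8, 0.7]
width: 0.076
```

```bash
python3 red.py;  python3 -c "
from h import *
save(np.load('w.npy'),'w4.png')"; python3 go.py .5645 .2195 .12 -87.5
```

```text
261 [258. 248.] [0.4873 0.214  0.0683]
t23.8 p[0.5652 0.2178 0.1993] a-87.6 q6 1.81 F[-0.4  0.   0.2] w0.076 tilt-0.00,-0.00
turn first units -0.02; then units x 1.98 y -0.04 z 0.01
```

View pics/w4.png

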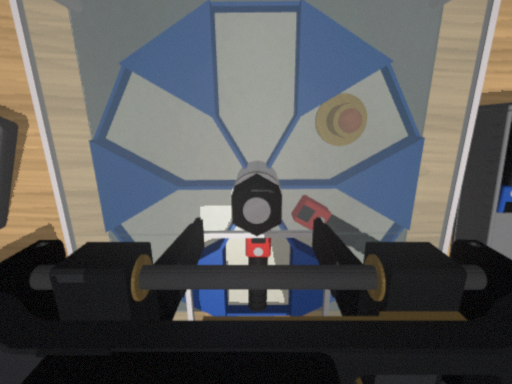

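Coil 2 is at (258,248), coil 1 at (311,213) and the thermostat at (342,120), each alone in its pocket. I'll turn the tray and move to the third coil.

Call:
step_arm([
  {"dp": [0.5, -0.04, 0], "twist": [0, 0, 0], "gripper": 0.8},
  {"dp": [0.7, 0, 0], "twist": [0, 0, 0], "gripper": 0.8},
  {"dp": [0.6, 0, 0], "twist": [0, 0, 0], "gripper": 0.8},
  {"dp": [0.15, 0, 0], "twist": [0, 0, 0], "gripper": 0.8},
  {"dp": [0.05, 0, 0], "twist": [0, 0, 0], "gripper": 0.3},
  {"dp": [0, 0, 0], "twist": [0, 0, 0], "gripper": 0.3},
  {"dp": [0, 0, 0], "twist": [0, 0, 0], "gripper": 0.3},
  {"dp": [0, 0, 0], "twist": [0, 0, 0], "gripper": 0.3},
  {"dp": [0, 0, 0], "twist": [0, 0, 0], "gripper": 0.3},
  {"dp": [0, 0, 0], "twist": [0, 0, 0], "gripper": 0.3},
], grip_force=30)

```text
clock: 24.63
ee_pos: [0.5659, 0.219, 0.1207]
orientation: [[0.002, 0.043, -0.999], [-0.001, -0.999, -0.043], [-1.0, 0.001, -0.002]]
force: [-0.1, -2.9, 3.3]
width: 0.0441
```

Call:
step_arm([
  {"dp": [0, 0, 0], "twist": [-0.3, 0, 0], "gripper": 0.3},
  {"dp": [0, 0, 0], "twist": [-0.6, 0, 0], "gripper": 0.3},
  {"dp": [0, 0, 0], "twist": [-0.8, 0, 0], "gripper": 0.3},
  {"dp": [0, 0, 0], "twist": [-0.8, 0, 0], "gripper": 0.3},
  {"dp": [0, 0, 0], "twist": [-0.8, 0, 0], "gripper": 0.3},
  {"dp": [0, 0, 0], "twist": [-0.8, 0, 0], "gripper": 0.3},
  {"dp": [0, 0, 0], "twist": [-0.8, 0, 0], "gripper": 0.3},
  {"dp": [0, 0, 0], "twist": [-0.8, 0, 0], "gripper": 0.3},
  {"dp": [0, 0, 0], "twist": [-0.8, 0, 0], "gripper": 0.3},
  {"dp": [0, 0, 0], "twist": [-0.8, 0, 0], "gripper": 0.3},
  {"dp": [0, 0, 0], "twist": [-0.8, 0, 0], "gripper": 0.3},
  {"dp": [0, 0, 0], "twist": [-0.8, 0, 0], "gripper": 0.3},
  {"dp": [0, 0, 0], "twist": [-0.6, 0, 0], "gripper": 0.3},
  {"dp": [0, 0, 0], "twist": [-0.4, 0, 0], "gripper": 0.3},
  {"dp": [0, 0, 0], "twist": [-0.1, 0, 0], "gripper": 0.3},
  {"dp": [0, 0, 0], "twist": [0, 0, 0], "gripper": 0.3},
  {"dp": [0, 0, 0], "twist": [0, 0, 0], "gripper": 0.3},
])

```text
clock: 26.05
ee_pos: [0.5655, 0.219, 0.1207]
orientation: [[0.001, 0.887, -0.461], [-0.001, -0.461, -0.887], [-1.0, 0.002, 0.001]]
force: [-1.6, -3.2, 6.2]
width: 0.0435
```

Call:
step_arm([
  {"dp": [0, 0, 0], "twist": [0, 0, 0], "gripper": 0.8},
  {"dp": [0, 0, 0], "twist": [0, 0, 0], "gripper": 0.8},
  {"dp": [0, 0, 0], "twist": [0, 0, 0], "gripper": 0.8},
  {"dp": [-0.4, 0, 0], "twist": [0, 0, 0], "gripper": 0.8},
  {"dp": [-0.8, 0, 0], "twist": [0, 0, 0], "gripper": 0.8},
  {"dp": [-0.8, 0, 0], "twist": [0.5, 0, 0], "gripper": 0.8},
  {"dp": [-0.4, 0, 0], "twist": [0.9, 0, 0], "gripper": 0.8},
  {"dp": [-0.2, 0, 0], "twist": [1, 0, 0], "gripper": 0.8},
  {"dp": [0, 0, 0], "twist": [1, 0, 0], "gripper": 0.5},
  {"dp": [0, 0, 0], "twist": [1, 0, 0], "gripper": 0.5},
  {"dp": [0, 0, 0], "twist": [1, 0, 0], "gripper": 0.5},
  {"dp": [0, 0, 0], "twist": [1, 0, 0], "gripper": 0.5},
  {"dp": [0, 0, 0], "twist": [1, 0, 0], "gripper": 0.5},
  {"dp": [0, 0, 0], "twist": [1, 0, 0], "gripper": 0.5},
  {"dp": [0, 0, 0], "twist": [0.5, 0, 0], "gripper": 0.5},
  {"dp": [0, 0, 0], "twist": [0, 0, 0], "gripper": 0.5},
  {"dp": [0, 0, 0], "twist": [0, 0, 0], "gripper": 0.5},
])

```text
clock: 27.47
ee_pos: [0.5649, 0.2195, 0.2228]
orientation: [[-0.0, 0.158, -0.987], [0.0, -0.987, -0.158], [-1.0, -0.0, 0.0]]
force: [0.5, 0.2, 0.9]
width: 0.0478
```

Call:
step_arm([
  {"dp": [0, 0.4, 0.14], "twist": [0, 0, 0], "gripper": 0.5},
  {"dp": [0, 0.8, 0.27], "twist": [0, 0, 0], "gripper": 0.5},
  {"dp": [0, 0.8, 0.27], "twist": [0, 0, 0], "gripper": 0.5},
  {"dp": [0, 0.8, 0.27], "twist": [0, 0, 0], "gripper": 0.5},
  {"dp": [0, 0.8, 0.27], "twist": [0, 0, 0], "gripper": 0.5},
  {"dp": [0, 0.8, 0.27], "twist": [0, 0, 0], "gripper": 0.5},
  {"dp": [0, 0.8, 0.27], "twist": [0, 0, 0], "gripper": 0.5},
  {"dp": [0, 0.8, 0.27], "twist": [0, 0, 0], "gripper": 0.5},
  {"dp": [0, 0.8, 0.27], "twist": [0, 0, 0], "gripper": 0.5},
  {"dp": [0, 0.8, 0.27], "twist": [0, 0, 0], "gripper": 0.5},
  {"dp": [0, 0.8, 0.27], "twist": [0, 0, 0], "gripper": 0.5},
  {"dp": [0, 0.8, 0.27], "twist": [0, 0, 0], "gripper": 0.5},
  {"dp": [0, 0.8, 0.27], "twist": [0, 0, 0], "gripper": 0.5},
  {"dp": [0, 0.8, 0.27], "twist": [0, 0, 0], "gripper": 0.5},
  {"dp": [0.4, 0.8, 0.27], "twist": [0, 0, 0], "gripper": 0.5},
  {"dp": [0.8, 0.3, 0.13], "twist": [0, 0, 0], "gripper": 0.5},
  {"dp": [0.8, 0, 0], "twist": [0, 0, 0], "gripper": 0.5},
  {"dp": [0.8, 0, 0], "twist": [0, 0, 0], "gripper": 0.5},
  {"dp": [0.5, 0, 0], "twist": [0, 0, 0], "gripper": 0.5},
  {"dp": [0.15, 0, 0], "twist": [0, 0, 0], "gripper": 0.5},
])

```text
clock: 29.13
ee_pos: [0.4768, -0.2744, 0.0802]
orientation: [[-0.006, 0.157, -0.988], [0.005, -0.988, -0.157], [-1.0, -0.006, 0.006]]
force: [-0.5, 0.6, 0.1]
width: 0.0476
```

```bash
python3 look.py; python3 -c "
from h import *
save(cap('wrist')[0],'w5.png')"; python3 go.py .478 -.275 .012 -81
```

```text
[170.  81.] head [ 0.5671 -0.1873] ang -8.7 mid [ 0.6076 -0.1935] 1791
[351.  92.] head [ 0.5813 -0.333 ] ang 16.9 mid [ 0.6206 -0.3211] 2446
[261. 244.] head [ 0.4413 -0.2825] ang 9.0 mid [ 0.4818 -0.2761] 1198
t29.2 p[ 0.4787 -0.2754  0.0836] a-80.9 q6 0.79 F[ 0.4  0.  -0.3] w0.048 tilt-0.00,0.00
turn first units 0.01; then units x 1.79 y -0.01 z 0.02
```

View pics/w5.png

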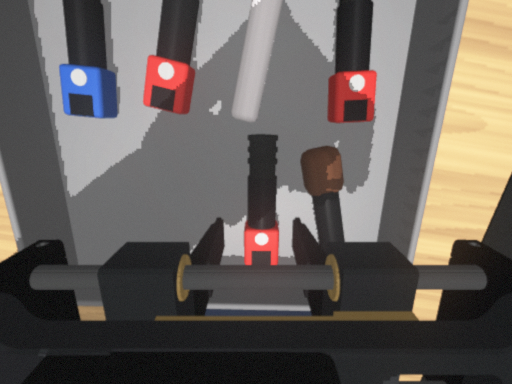

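Coil 3 lies between the jaws, with its red head at (261,244). The gear knob to its right at (325,180) is clear of the fingers.

Call:
step_arm([
  {"dp": [0.5, 0, -0.02], "twist": [0, 0, 0], "gripper": 0.45},
  {"dp": [0.6, 0, 0], "twist": [0, 0, 0], "gripper": 0.45},
  {"dp": [0.4, 0, 0], "twist": [0, 0, 0], "gripper": 0.45},
  {"dp": [0.2, 0, 0], "twist": [0, 0, 0], "gripper": 0.45},
  {"dp": [0.09, 0, 0], "twist": [0, 0, 0], "gripper": 0.45},
  {"dp": [0, 0, 0], "twist": [0, 0, 0], "gripper": 0.45},
  {"dp": [0, 0, 0], "twist": [0, 0, 0], "gripper": 0.1},
  {"dp": [0, 0, 0], "twist": [0, 0, 0], "gripper": 0.1},
  {"dp": [0, 0, 0], "twist": [0, 0, 0], "gripper": 0.1},
  {"dp": [0, 0, 0], "twist": [0, 0, 0], "gripper": 0.1},
  {"dp": [0, 0, 0], "twist": [0, 0, 0], "gripper": 0.1},
  {"dp": [0, 0, 0], "twist": [0, 0, 0], "gripper": 0.1},
], grip_force=40)

```text
clock: 30.23
ee_pos: [0.4813, -0.2766, 0.0148]
orientation: [[0.002, 0.157, -0.988], [-0.001, -0.988, -0.157], [-1.0, 0.002, -0.002]]
force: [0.5, -0.6, 5.6]
width: 0.025
```

Call:
step_arm([
  {"dp": [-0.3, 0, 0], "twist": [0, 0, 0], "gripper": 0.1},
  {"dp": [-0.7, 0, 0], "twist": [0, 0, 0], "gripper": 0.1},
  {"dp": [-0.8, 0, 0], "twist": [0, 0, 0], "gripper": 0.1},
  {"dp": [-0.8, 0, 0], "twist": [0.54, 0, 0], "gripper": 0.1},
  {"dp": [-0.8, 0, 0], "twist": [0.54, 0, 0], "gripper": 0.1},
  {"dp": [-0.5, -0.4, 0], "twist": [0, 0, 0], "gripper": 0.1},
  {"dp": [-0.4, -0.7, 0], "twist": [0, 0, 0], "gripper": 0.1},
  {"dp": [0, -0.8, 0.03], "twist": [0, 0, 0], "gripper": 0.1},
  {"dp": [0, -0.8, 0.03], "twist": [0, 0, 0], "gripper": 0.1},
  {"dp": [0, -0.8, 0.03], "twist": [0, 0, 0], "gripper": 0.1},
  {"dp": [0, -0.8, 0.03], "twist": [0, 0, 0], "gripper": 0.1},
  {"dp": [0, -0.8, 0.03], "twist": [0, 0, 0], "gripper": 0.1},
  {"dp": [0, -0.8, 0.03], "twist": [0, 0, 0], "gripper": 0.1},
  {"dp": [0, -0.8, 0.03], "twist": [0, 0, 0], "gripper": 0.1},
  {"dp": [0, -0.8, 0.03], "twist": [0, 0, 0], "gripper": 0.1},
  {"dp": [0, -0.8, 0.03], "twist": [0, 0, 0], "gripper": 0.1},
  {"dp": [0, -0.8, 0.03], "twist": [0, 0, 0], "gripper": 0.1},
  {"dp": [0, -0.8, 0.03], "twist": [0, 0, 0], "gripper": 0.1},
  {"dp": [0, -0.8, 0.03], "twist": [0, 0, 0], "gripper": 0.1},
  {"dp": [0, -0.6, 0], "twist": [0, 0, 0], "gripper": 0.1},
])

```text
clock: 31.9
ee_pos: [0.4447, 0.1771, 0.1853]
orientation: [[-0.001, 0.045, -0.999], [0.0, -0.999, -0.045], [-1.0, -0.0, 0.001]]
force: [0.3, 0.2, -1.7]
width: 0.0251
```

```bash
python3 red.py; python3 go.py .4445 .214 .052 -87.5
```

```text
765 [258. 301.] [0.4035 0.1757 0.2026]
t31.9 p[0.4446 0.1798 0.1854] a-87.3 q6 1.79 F[-0.6  1.3 -1.2] w0.026 tilt-0.00,0.00
turn first units 0.04; then units x 3.33 y -0.85 z -0.04
```

Call:
step_arm([
  {"dp": [0, -0.5, -0.05], "twist": [0.03, 0, 0], "gripper": 0.1},
  {"dp": [0.1, -0.34, 0], "twist": [0, 0, 0], "gripper": 0.1},
  {"dp": [0.3, 0, 0], "twist": [0, 0, 0], "gripper": 0.1},
  {"dp": [0.7, 0, 0], "twist": [0, 0, 0], "gripper": 0.1},
  {"dp": [0.7, 0, 0], "twist": [0, 0, 0], "gripper": 0.1},
  {"dp": [0.6, 0, 0], "twist": [0, 0, 0], "gripper": 0.1},
  {"dp": [0.4, 0, 0], "twist": [0, 0, 0], "gripper": 0.1},
  {"dp": [0.3, 0, 0], "twist": [0, 0, 0], "gripper": 0.1},
  {"dp": [0.14, 0, 0], "twist": [0, 0, 0], "gripper": 0.1},
  {"dp": [0.11, 0, 0], "twist": [0, 0, 0], "gripper": 0.1},
  {"dp": [0, 0, 0], "twist": [0, 0, 0], "gripper": 0.1},
  {"dp": [0, 0, 0], "twist": [0, 0, 0], "gripper": 0.1},
])

```text
clock: 32.95
ee_pos: [0.4474, 0.2088, 0.0524]
orientation: [[0.002, 0.041, -0.999], [0.001, -0.999, -0.041], [-1.0, -0.0, -0.002]]
force: [0.0, -0.9, -1.3]
width: 0.0253
```

Call:
step_arm([
  {"dp": [0.02, 0, 0], "twist": [0, 0, 0], "gripper": 0.45},
  {"dp": [0, 0, 0], "twist": [0, 0, 0], "gripper": 0.45},
  {"dp": [0, 0, 0], "twist": [0, 0, 0], "gripper": 0.45},
  {"dp": [0, 0, 0], "twist": [0, 0, 0], "gripper": 0.45},
  {"dp": [-0.3, 0, 0], "twist": [0, 0, 0], "gripper": 0.45},
  {"dp": [-0.6, 0, 0], "twist": [0, 0, 0], "gripper": 0.45},
  {"dp": [-0.8, 0, 0], "twist": [0, 0, 0], "gripper": 0.45},
  {"dp": [-0.8, 0, 0], "twist": [0, 0, 0], "gripper": 0.8},
  {"dp": [-0.8, 0, 0], "twist": [0, 0, 0], "gripper": 0.8},
  {"dp": [-0.4, 0, -0.4], "twist": [0, 0, 0], "gripper": 0.8},
  {"dp": [0, 0, -0.8], "twist": [0, 0, 0], "gripper": 0.8},
  {"dp": [0, 0, -0.8], "twist": [0, 0, 0], "gripper": 0.8},
  {"dp": [0, 0, -0.7], "twist": [0, 0, 0], "gripper": 0.8},
  {"dp": [0, 0, -0.3], "twist": [0, 0, 0], "gripper": 0.8},
  {"dp": [0, 0, 0], "twist": [0, 0, 0], "gripper": 0.8},
])

```text
clock: 34.2
ee_pos: [0.5687, 0.2134, 0.1996]
orientation: [[0.001, 0.04, -0.999], [0.0, -0.999, -0.04], [-1.0, -0.0, -0.001]]
force: [0.2, -0.4, -0.5]
width: 0.076
```

```bash
python3 red.py;  python3 -c "
from h import *
save(np.load('w.npy'),'w6.png')
p,d,m=cap('top'); P=cloud(d,m); k=(d>0)&(P[...,2]>.05)&(P[...,2]<.08)&(abs(P[...,0]-.43)<.09)&(abs(P[...,1]-.214)<.03); print(k.sum(), P[k].mean(0) if k.sum() else '')"; python3 go.py .5645 .2195 .12 -87.5
```

```text
345 [258. 301.] [0.409  0.2075 0.068 ]
189 [0.47097693 0.20402522 0.06484518]
t34.3 p[0.5663 0.2136 0.1991] a-87.7 q6 1.80 F[-0.2 -0.6  0.6] w0.076 tilt-0.00,0.00
turn first units -0.03; then units x 1.98 y -0.15 z 0.04
```

View pics/w6.png

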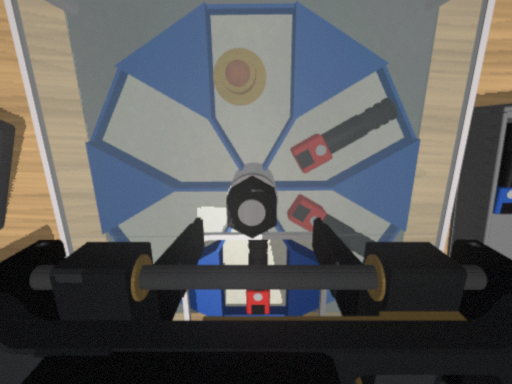

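Coil 3 lies at (258,280), and coils 1 and 2 and the thermostat each sit alone in their own pocket. On to the fourth coil.

Call:
step_arm([
  {"dp": [0.5, -0.15, 0.04], "twist": [-0.03, 0, 0], "gripper": 0.8},
  {"dp": [0.7, 0, 0], "twist": [0, 0, 0], "gripper": 0.8},
  {"dp": [0.6, 0, 0], "twist": [0, 0, 0], "gripper": 0.8},
  {"dp": [0.15, 0, 0], "twist": [0, 0, 0], "gripper": 0.8},
  {"dp": [0.05, 0, 0], "twist": [0, 0, 0], "gripper": 0.3},
  {"dp": [0, 0, 0], "twist": [0, 0, 0], "gripper": 0.3},
  {"dp": [0, 0, 0], "twist": [0, 0, 0], "gripper": 0.3},
  {"dp": [0, 0, 0], "twist": [0, 0, 0], "gripper": 0.3},
  {"dp": [0, 0, 0], "twist": [0, 0, 0], "gripper": 0.3},
  {"dp": [0, 0, 0], "twist": [0, 0, 0], "gripper": 0.3},
], grip_force=30)

```text
clock: 35.13
ee_pos: [0.5655, 0.219, 0.1203]
orientation: [[0.002, 0.045, -0.999], [-0.001, -0.999, -0.045], [-1.0, 0.001, -0.002]]
force: [-0.4, -3.0, 4.0]
width: 0.0442
```

Call:
step_arm([
  {"dp": [0, 0, 0], "twist": [-0.3, 0, 0], "gripper": 0.3},
  {"dp": [0, 0, 0], "twist": [-0.6, 0, 0], "gripper": 0.3},
  {"dp": [0, 0, 0], "twist": [-0.8, 0, 0], "gripper": 0.3},
  {"dp": [0, 0, 0], "twist": [-0.8, 0, 0], "gripper": 0.3},
  {"dp": [0, 0, 0], "twist": [-0.8, 0, 0], "gripper": 0.3},
  {"dp": [0, 0, 0], "twist": [-0.8, 0, 0], "gripper": 0.3},
  {"dp": [0, 0, 0], "twist": [-0.8, 0, 0], "gripper": 0.3},
  {"dp": [0, 0, 0], "twist": [-0.8, 0, 0], "gripper": 0.3},
  {"dp": [0, 0, 0], "twist": [-0.8, 0, 0], "gripper": 0.3},
  {"dp": [0, 0, 0], "twist": [-0.8, 0, 0], "gripper": 0.3},
  {"dp": [0, 0, 0], "twist": [-0.8, 0, 0], "gripper": 0.3},
  {"dp": [0, 0, 0], "twist": [-0.8, 0, 0], "gripper": 0.3},
  {"dp": [0, 0, 0], "twist": [-0.6, 0, 0], "gripper": 0.3},
  {"dp": [0, 0, 0], "twist": [-0.4, 0, 0], "gripper": 0.3},
  {"dp": [0, 0, 0], "twist": [-0.1, 0, 0], "gripper": 0.3},
  {"dp": [0, 0, 0], "twist": [0, 0, 0], "gripper": 0.3},
  {"dp": [0, 0, 0], "twist": [0, 0, 0], "gripper": 0.3},
])

```text
clock: 36.55
ee_pos: [0.5655, 0.219, 0.1203]
orientation: [[0.002, 0.887, -0.461], [-0.001, -0.461, -0.887], [-1.0, 0.002, -0.0]]
force: [-0.7, -4.6, 5.8]
width: 0.044
```

Call:
step_arm([
  {"dp": [0, 0, 0], "twist": [0, 0, 0], "gripper": 0.8},
  {"dp": [0, 0, 0], "twist": [0, 0, 0], "gripper": 0.8},
  {"dp": [0, 0, 0], "twist": [0, 0, 0], "gripper": 0.8},
  {"dp": [-0.4, 0, 0], "twist": [0, 0, 0], "gripper": 0.8},
  {"dp": [-0.8, 0, 0], "twist": [0, 0, 0], "gripper": 0.8},
  {"dp": [-0.8, 0, 0], "twist": [0.5, 0, 0], "gripper": 0.8},
  {"dp": [-0.4, 0, 0], "twist": [0.9, 0, 0], "gripper": 0.8},
  {"dp": [-0.2, 0, 0], "twist": [1, 0, 0], "gripper": 0.8},
  {"dp": [0, 0, 0], "twist": [1, 0, 0], "gripper": 0.5},
  {"dp": [0, 0, 0], "twist": [1, 0, 0], "gripper": 0.5},
  {"dp": [0, 0, 0], "twist": [1, 0, 0], "gripper": 0.5},
  {"dp": [0, 0, 0], "twist": [1, 0, 0], "gripper": 0.5},
  {"dp": [0, 0, 0], "twist": [1, 0, 0], "gripper": 0.5},
  {"dp": [0, 0, 0], "twist": [1, 0, 0], "gripper": 0.5},
  {"dp": [0, 0, 0], "twist": [1, 0, 0], "gripper": 0.5},
  {"dp": [0, 0, 0], "twist": [1, 0, 0], "gripper": 0.5},
  {"dp": [0, 0, 0], "twist": [1, 0, 0], "gripper": 0.5},
  {"dp": [0, 0, 0], "twist": [0, 0, 0], "gripper": 0.5},
])

```text
clock: 38.05
ee_pos: [0.5644, 0.2197, 0.2221]
orientation: [[-0.001, -0.104, -0.995], [0.0, -0.995, 0.104], [-1.0, -0.0, 0.001]]
force: [-0.4, -1.1, 0.1]
width: 0.0476
```

Call:
step_arm([
  {"dp": [0, 0.4, -0.1], "twist": [0, 0, 0], "gripper": 0.5},
  {"dp": [0, 0.8, -0.17], "twist": [0, 0, 0], "gripper": 0.5},
  {"dp": [0, 0.8, -0.17], "twist": [0, 0, 0], "gripper": 0.5},
  {"dp": [0, 0.8, -0.17], "twist": [0, 0, 0], "gripper": 0.5},
  {"dp": [0, 0.8, -0.17], "twist": [0, 0, 0], "gripper": 0.5},
  {"dp": [0, 0.8, -0.17], "twist": [0, 0, 0], "gripper": 0.5},
  {"dp": [0, 0.8, -0.17], "twist": [0, 0, 0], "gripper": 0.5},
  {"dp": [0, 0.8, -0.17], "twist": [0, 0, 0], "gripper": 0.5},
  {"dp": [0, 0.8, -0.17], "twist": [0, 0, 0], "gripper": 0.5},
  {"dp": [0, 0.8, -0.17], "twist": [0, 0, 0], "gripper": 0.5},
  {"dp": [0, 0.8, -0.17], "twist": [0, 0, 0], "gripper": 0.5},
  {"dp": [0, 0.8, -0.17], "twist": [0, 0, 0], "gripper": 0.5},
  {"dp": [0, 0.8, -0.15], "twist": [0, 0, 0], "gripper": 0.5},
  {"dp": [0.5, 0.1, 0], "twist": [0, 0, 0], "gripper": 0.5},
  {"dp": [0.8, 0, 0], "twist": [0, 0, 0], "gripper": 0.5},
  {"dp": [0.8, 0, 0], "twist": [0, 0, 0], "gripper": 0.5},
  {"dp": [0.8, 0, 0], "twist": [0, 0, 0], "gripper": 0.5},
  {"dp": [0.4, 0, 0], "twist": [0, 0, 0], "gripper": 0.5},
  {"dp": [0.1, 0, 0], "twist": [0, 0, 0], "gripper": 0.5},
  {"dp": [0, 0, 0], "twist": [0, 0, 0], "gripper": 0.5},
])

```text
clock: 39.72
ee_pos: [0.6065, -0.1904, 0.0846]
orientation: [[-0.003, -0.101, -0.995], [0.002, -0.995, 0.101], [-1.0, -0.001, 0.004]]
force: [0.2, -0.1, 0.3]
width: 0.0479
```

```bash
python3 look.py; python3 -c "
from h import *
save(cap('wrist')[0],'w7.png')"; python3 go.py .607 -.191 .012 -96
```

```text
[414. 216.] head [ 0.582  -0.3327] ang 16.5 mid [ 0.6213 -0.3211] 1218
[259. 244.] head [ 0.5678 -0.1866] ang -4.4 mid [ 0.6087 -0.1897] 1040
t39.8 p[ 0.6087 -0.1913  0.0882] a-95.8 q6 1.28 F[-1.1  0.1 -0. ] w0.047 tilt0.00,-0.00
turn first units 0.03; then units x 1.90 y -0.00 z 0.04
```

View pics/w7.png

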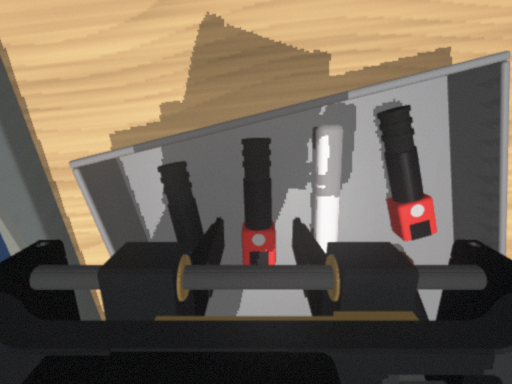

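Coil 4 lies between the jaws, with its head at (259,244). The blue coil is at (180,205) and the handle at (327,185); both are clear of the fingers.

Call:
step_arm([
  {"dp": [0.6, 0, 0], "twist": [0, 0, 0], "gripper": 0.45},
  {"dp": [0.6, 0, 0], "twist": [0, 0, 0], "gripper": 0.45},
  {"dp": [0.4, 0, 0], "twist": [0, 0, 0], "gripper": 0.45},
  {"dp": [0.2, 0, 0], "twist": [0, 0, 0], "gripper": 0.45},
  {"dp": [0.08, 0, 0], "twist": [0, 0, 0], "gripper": 0.45},
  {"dp": [0, 0, 0], "twist": [0, 0, 0], "gripper": 0.45},
  {"dp": [0, 0, 0], "twist": [0, 0, 0], "gripper": 0.1},
  {"dp": [0, 0, 0], "twist": [0, 0, 0], "gripper": 0.1},
  {"dp": [0, 0, 0], "twist": [0, 0, 0], "gripper": 0.1},
  {"dp": [0, 0, 0], "twist": [0, 0, 0], "gripper": 0.1},
  {"dp": [0, 0, 0], "twist": [0, 0, 0], "gripper": 0.1},
  {"dp": [0, 0, 0], "twist": [0, 0, 0], "gripper": 0.1},
], grip_force=40)

```text
clock: 40.82
ee_pos: [0.6087, -0.1914, 0.013]
orientation: [[0.002, -0.102, -0.995], [-0.001, -0.995, 0.102], [-1.0, 0.001, -0.002]]
force: [-0.2, 0.9, 5.6]
width: 0.0253
```

Call:
step_arm([
  {"dp": [-0.3, 0, 0], "twist": [0, 0, 0], "gripper": 0.1},
  {"dp": [-0.7, 0, 0], "twist": [0, 0, 0], "gripper": 0.1},
  {"dp": [-0.8, 0, 0], "twist": [0, 0, 0], "gripper": 0.1},
  {"dp": [-0.8, 0, 0], "twist": [-0.71, 0, 0], "gripper": 0.1},
  {"dp": [-0.8, 0, 0], "twist": [-0.71, 0, 0], "gripper": 0.1},
  {"dp": [-0.5, -0.4, 0.15], "twist": [0, 0, 0], "gripper": 0.1},
  {"dp": [-0.4, -0.6, 0.2], "twist": [0, 0, 0], "gripper": 0.1},
  {"dp": [0, -0.75, 0.26], "twist": [0, 0, 0], "gripper": 0.1},
  {"dp": [0, -0.75, 0.26], "twist": [0, 0, 0], "gripper": 0.1},
  {"dp": [0, -0.75, 0.26], "twist": [0, 0, 0], "gripper": 0.1},
  {"dp": [0, -0.75, 0.26], "twist": [0, 0, 0], "gripper": 0.1},
  {"dp": [0, -0.75, 0.26], "twist": [0, 0, 0], "gripper": 0.1},
  {"dp": [0, -0.75, 0.26], "twist": [0, 0, 0], "gripper": 0.1},
  {"dp": [0, -0.75, 0.26], "twist": [0, 0, 0], "gripper": 0.1},
  {"dp": [0, -0.75, 0.26], "twist": [0, 0, 0], "gripper": 0.1},
  {"dp": [0, -0.75, 0.26], "twist": [0, 0, 0], "gripper": 0.1},
  {"dp": [0, -0.75, 0.26], "twist": [0, 0, 0], "gripper": 0.1},
  {"dp": [0, -0.75, 0.26], "twist": [0, 0, 0], "gripper": 0.1},
  {"dp": [0, -0.75, 0.26], "twist": [0, 0, 0], "gripper": 0.1},
  {"dp": [0, -0.2, 0.1], "twist": [0, 0, 0], "gripper": 0.1},
])

```text
clock: 42.48
ee_pos: [0.4441, 0.2127, 0.1834]
orientation: [[-0.001, 0.05, -0.999], [0.001, -0.999, -0.05], [-1.0, -0.001, 0.001]]
force: [-0.2, -0.4, -1.6]
width: 0.0251
```

```bash
python3 red.py; python3 go.py .4455 .2145 .052 -87.5
```

```text
811 [258. 302.] [0.4034 0.2106 0.2025]
t42.5 p[0.4441 0.2124 0.1833] a-87.1 q6 1.86 F[-0.7  0.5 -1. ] w0.025 tilt-0.00,0.00
turn first units 0.06; then units x 3.28 y -0.05 z -0.04
```

Call:
step_arm([
  {"dp": [0.3, -0.05, -0.04], "twist": [0.06, 0, 0], "gripper": 0.1},
  {"dp": [0.7, 0, 0], "twist": [0, 0, 0], "gripper": 0.1},
  {"dp": [0.7, 0, 0], "twist": [0, 0, 0], "gripper": 0.1},
  {"dp": [0.6, 0, 0], "twist": [0, 0, 0], "gripper": 0.1},
  {"dp": [0.5, 0, 0], "twist": [0, 0, 0], "gripper": 0.1},
  {"dp": [0.3, 0, 0], "twist": [0, 0, 0], "gripper": 0.1},
  {"dp": [0.14, 0, 0], "twist": [0, 0, 0], "gripper": 0.1},
  {"dp": [0.06, 0, 0], "twist": [0, 0, 0], "gripper": 0.1},
  {"dp": [0, 0, 0], "twist": [0, 0, 0], "gripper": 0.1},
  {"dp": [0, 0, 0], "twist": [0, 0, 0], "gripper": 0.1},
])

```text
clock: 43.37
ee_pos: [0.4488, 0.2121, 0.0527]
orientation: [[0.002, 0.04, -0.999], [0.001, -0.999, -0.04], [-1.0, -0.001, -0.002]]
force: [-0.1, -0.1, -1.8]
width: 0.0253
```

Call:
step_arm([
  {"dp": [0.02, 0, 0], "twist": [0, 0, 0], "gripper": 0.45},
  {"dp": [0, 0, 0], "twist": [0, 0, 0], "gripper": 0.45},
  {"dp": [0, 0, 0], "twist": [0, 0, 0], "gripper": 0.45},
  {"dp": [0, 0, 0], "twist": [0, 0, 0], "gripper": 0.45},
  {"dp": [-0.3, 0, 0], "twist": [0, 0, 0], "gripper": 0.45},
  {"dp": [-0.6, 0, 0], "twist": [0, 0, 0], "gripper": 0.45},
  {"dp": [-0.8, 0, 0], "twist": [0, 0, 0], "gripper": 0.45},
  {"dp": [-0.8, 0, 0], "twist": [0, 0, 0], "gripper": 0.8},
  {"dp": [-0.8, 0, 0], "twist": [0, 0, 0], "gripper": 0.8},
  {"dp": [-0.4, 0, -0.4], "twist": [0, 0, 0], "gripper": 0.8},
  {"dp": [0, 0, -0.8], "twist": [0, 0, 0], "gripper": 0.8},
  {"dp": [0, 0, -0.8], "twist": [0, 0, 0], "gripper": 0.8},
  {"dp": [0, 0, -0.7], "twist": [0, 0, 0], "gripper": 0.8},
  {"dp": [0, 0, -0.3], "twist": [0, 0, 0], "gripper": 0.8},
  {"dp": [0, 0, 0], "twist": [0, 0, 0], "gripper": 0.8},
])

```text
clock: 44.62
ee_pos: [0.5698, 0.2167, 0.1997]
orientation: [[0.001, 0.039, -0.999], [0.0, -0.999, -0.039], [-1.0, -0.0, -0.001]]
force: [-0.4, -0.4, -0.9]
width: 0.0761
```

```bash
python3 red.py;  python3 -c "
from h import *
save(np.load('w.npy'),'w8.png')"; python3 go.py .5645 .2195 .12 -87.5
```

```text
326 [258. 301.] [0.41   0.2118 0.068 ]
t44.7 p[0.5683 0.2167 0.1993] a-87.7 q6 1.81 F[0.2 0.2 0.9] w0.076 tilt0.00,0.00
turn first units -0.04; then units x 1.98 y -0.07 z 0.09
```

View pics/w8.png

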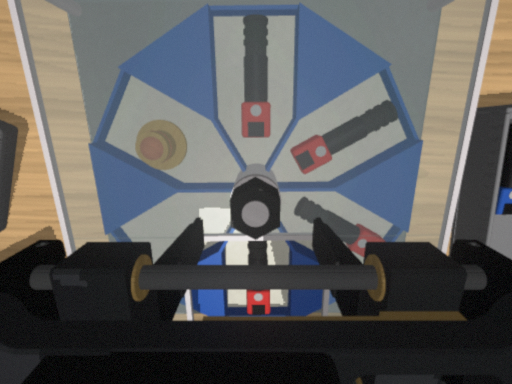

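Four coils are in place: heads at (258,301), (365,242), (312,155) and (256,119). The thermostat is alone at (160,145). One more turn, then the last coil.

Call:
step_arm([
  {"dp": [0.5, -0.07, 0.09], "twist": [-0.04, 0, 0], "gripper": 0.8},
  {"dp": [0.7, 0, 0], "twist": [0, 0, 0], "gripper": 0.8},
  {"dp": [0.6, 0, 0], "twist": [0, 0, 0], "gripper": 0.8},
  {"dp": [0.15, 0, 0], "twist": [0, 0, 0], "gripper": 0.8},
  {"dp": [0.05, 0, 0], "twist": [0, 0, 0], "gripper": 0.3},
  {"dp": [0, 0, 0], "twist": [0, 0, 0], "gripper": 0.3},
  {"dp": [0, 0, 0], "twist": [0, 0, 0], "gripper": 0.3},
  {"dp": [0, 0, 0], "twist": [0, 0, 0], "gripper": 0.3},
  {"dp": [0, 0, 0], "twist": [0, 0, 0], "gripper": 0.3},
  {"dp": [0, 0, 0], "twist": [0, 0, 0], "gripper": 0.3},
], grip_force=30)

```text
clock: 45.5
ee_pos: [0.5648, 0.219, 0.1203]
orientation: [[0.002, 0.045, -0.999], [-0.001, -0.999, -0.045], [-1.0, 0.001, -0.002]]
force: [-0.1, -2.9, 4.2]
width: 0.0441
```

Call:
step_arm([
  {"dp": [0, 0, 0], "twist": [-0.3, 0, 0], "gripper": 0.3},
  {"dp": [0, 0, 0], "twist": [-0.6, 0, 0], "gripper": 0.3},
  {"dp": [0, 0, 0], "twist": [-0.8, 0, 0], "gripper": 0.3},
  {"dp": [0, 0, 0], "twist": [-0.8, 0, 0], "gripper": 0.3},
  {"dp": [0, 0, 0], "twist": [-0.8, 0, 0], "gripper": 0.3},
  {"dp": [0, 0, 0], "twist": [-0.8, 0, 0], "gripper": 0.3},
  {"dp": [0, 0, 0], "twist": [-0.8, 0, 0], "gripper": 0.3},
  {"dp": [0, 0, 0], "twist": [-0.8, 0, 0], "gripper": 0.3},
  {"dp": [0, 0, 0], "twist": [-0.8, 0, 0], "gripper": 0.3},
  {"dp": [0, 0, 0], "twist": [-0.8, 0, 0], "gripper": 0.3},
  {"dp": [0, 0, 0], "twist": [-0.8, 0, 0], "gripper": 0.3},
  {"dp": [0, 0, 0], "twist": [-0.8, 0, 0], "gripper": 0.3},
  {"dp": [0, 0, 0], "twist": [-0.6, 0, 0], "gripper": 0.3},
  {"dp": [0, 0, 0], "twist": [-0.4, 0, 0], "gripper": 0.3},
  {"dp": [0, 0, 0], "twist": [-0.1, 0, 0], "gripper": 0.3},
  {"dp": [0, 0, 0], "twist": [0, 0, 0], "gripper": 0.3},
  {"dp": [0, 0, 0], "twist": [0, 0, 0], "gripper": 0.3},
])

```text
clock: 46.92
ee_pos: [0.5651, 0.2183, 0.1203]
orientation: [[0.002, 0.888, -0.461], [-0.002, -0.461, -0.888], [-1.0, 0.003, 0.0]]
force: [1.3, -5.5, 4.1]
width: 0.0438
```

Call:
step_arm([
  {"dp": [0, 0, 0], "twist": [0, 0, 0], "gripper": 0.8},
  {"dp": [0, 0, 0], "twist": [0, 0, 0], "gripper": 0.8},
  {"dp": [0, 0, 0], "twist": [0, 0, 0], "gripper": 0.8},
  {"dp": [-0.4, 0, 0], "twist": [0, 0, 0], "gripper": 0.8},
  {"dp": [-0.8, 0, 0], "twist": [0, 0, 0], "gripper": 0.8},
  {"dp": [-0.8, 0, 0], "twist": [0.5, 0, 0], "gripper": 0.8},
  {"dp": [-0.4, 0, 0], "twist": [0.9, 0, 0], "gripper": 0.8},
  {"dp": [-0.2, 0, 0], "twist": [1, 0, 0], "gripper": 0.8},
  {"dp": [0, 0, 0], "twist": [1, 0, 0], "gripper": 0.5},
  {"dp": [0, 0, 0], "twist": [1, 0, 0], "gripper": 0.5},
  {"dp": [0, 0, 0], "twist": [1, 0, 0], "gripper": 0.5},
  {"dp": [0, 0, 0], "twist": [1, 0, 0], "gripper": 0.5},
  {"dp": [0, 0, 0], "twist": [1, 0, 0], "gripper": 0.5},
  {"dp": [0, 0, 0], "twist": [0.85, 0, 0], "gripper": 0.5},
  {"dp": [0, 0, 0], "twist": [0, 0, 0], "gripper": 0.5},
  {"dp": [0, 0, 0], "twist": [0, 0, 0], "gripper": 0.5},
])

```text
clock: 48.25
ee_pos: [0.5637, 0.2196, 0.2224]
orientation: [[-0.0, 0.228, -0.974], [0.0, -0.974, -0.228], [-1.0, -0.0, 0.0]]
force: [0.3, 0.1, 0.5]
width: 0.0477
```

Call:
step_arm([
  {"dp": [0, 0.4, 0.1], "twist": [0, 0, 0], "gripper": 0.5},
  {"dp": [0, 0.8, 0.1], "twist": [0, 0, 0], "gripper": 0.5},
  {"dp": [0, 0.8, 0.1], "twist": [0, 0, 0], "gripper": 0.5},
  {"dp": [0, 0.8, 0.1], "twist": [0, 0, 0], "gripper": 0.5},
  {"dp": [0, 0.8, 0.1], "twist": [0, 0, 0], "gripper": 0.5},
  {"dp": [0, 0.8, 0.1], "twist": [0, 0, 0], "gripper": 0.5},
  {"dp": [0, 0.8, 0.1], "twist": [0, 0, 0], "gripper": 0.5},
  {"dp": [0, 0.8, 0.1], "twist": [0, 0, 0], "gripper": 0.5},
  {"dp": [0, 0.8, 0.1], "twist": [0, 0, 0], "gripper": 0.5},
  {"dp": [0, 0.8, 0.1], "twist": [0, 0, 0], "gripper": 0.5},
  {"dp": [0, 0.8, 0.1], "twist": [0, 0, 0], "gripper": 0.5},
  {"dp": [0, 0.8, 0.1], "twist": [0, 0, 0], "gripper": 0.5},
  {"dp": [0, 0.8, 0.1], "twist": [0, 0, 0], "gripper": 0.5},
  {"dp": [0, 0.8, 0.1], "twist": [0, 0, 0], "gripper": 0.5},
  {"dp": [0, 0.8, 0.1], "twist": [0, 0, 0], "gripper": 0.5},
  {"dp": [0.2, 0.8, 0.1], "twist": [0, 0, 0], "gripper": 0.5},
  {"dp": [0.6, 0.8, 0.1], "twist": [0, 0, 0], "gripper": 0.5},
  {"dp": [0.8, 0.3, 0], "twist": [0, 0, 0], "gripper": 0.5},
  {"dp": [0.8, 0.04, 0], "twist": [0, 0, 0], "gripper": 0.5},
  {"dp": [0.5, 0, 0], "twist": [0, 0, 0], "gripper": 0.5},
])

```text
clock: 49.92
ee_pos: [0.6181, -0.324, 0.1024]
orientation: [[-0.004, 0.226, -0.974], [0.002, -0.974, -0.226], [-1.0, -0.003, 0.003]]
force: [-0.3, 0.9, -0.3]
width: 0.0478
```

```bash
python3 look.py; python3 -c "
from h import *
save(cap('wrist')[0],'w9.png')"; python3 go.py .620 -.3235 .012 -77
```

```text
[260. 234.] head [ 0.5827 -0.3337] ang 12.5 mid [ 0.6227 -0.3248] 903
t50.0 p[ 0.6165 -0.3219  0.1004] a-76.9 q6 0.78 F[ 0.1  0.2 -0.8] w0.047 tilt-0.01,0.01
turn first units 0.02; then units x 2.21 y 0.06 z -0.08
```

View pics/w9.png

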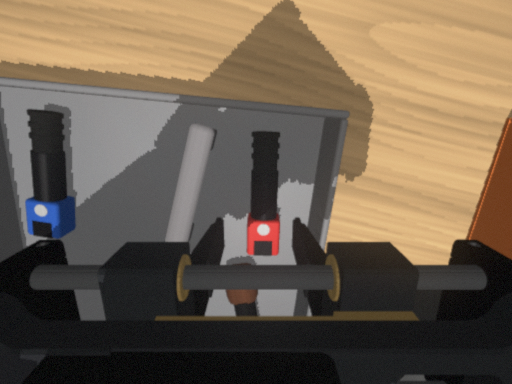

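The last red coil has its head at (261,234), with the stem between the jaws. Only the handle, the blue coil and the gear knob stay in the crate.

Call:
step_arm([
  {"dp": [0.6, 0.07, -0.1], "twist": [0, 0, 0], "gripper": 0.45},
  {"dp": [0.6, 0, 0], "twist": [0, 0, 0], "gripper": 0.45},
  {"dp": [0.5, 0, 0], "twist": [0, 0, 0], "gripper": 0.45},
  {"dp": [0.3, 0, 0], "twist": [0, 0, 0], "gripper": 0.45},
  {"dp": [0.15, 0, 0], "twist": [0, 0, 0], "gripper": 0.45},
  {"dp": [0.05, 0, 0], "twist": [0, 0, 0], "gripper": 0.45},
  {"dp": [0, 0, 0], "twist": [0, 0, 0], "gripper": 0.45},
  {"dp": [0, 0, 0], "twist": [0, 0, 0], "gripper": 0.1},
  {"dp": [0, 0, 0], "twist": [0, 0, 0], "gripper": 0.1},
  {"dp": [0, 0, 0], "twist": [0, 0, 0], "gripper": 0.1},
  {"dp": [0, 0, 0], "twist": [0, 0, 0], "gripper": 0.1},
  {"dp": [0, 0, 0], "twist": [0, 0, 0], "gripper": 0.1},
  {"dp": [0, 0, 0], "twist": [0, 0, 0], "gripper": 0.1},
], grip_force=40)

```text
clock: 51.1
ee_pos: [0.625, -0.3257, 0.0201]
orientation: [[0.002, 0.225, -0.974], [-0.001, -0.974, -0.225], [-1.0, 0.001, -0.001]]
force: [-0.0, 0.7, 5.2]
width: 0.0244
```

Call:
step_arm([
  {"dp": [-0.3, 0, 0], "twist": [0, 0, 0], "gripper": 0.1},
  {"dp": [-0.7, 0, 0], "twist": [0, 0, 0], "gripper": 0.1},
  {"dp": [-0.8, 0, 0], "twist": [0, 0, 0], "gripper": 0.1},
  {"dp": [-0.8, 0, 0], "twist": [0.8, 0, 0], "gripper": 0.1},
  {"dp": [-0.8, 0, 0], "twist": [0.95, 0, 0], "gripper": 0.1},
  {"dp": [-0.5, -0.4, 0.11], "twist": [0, 0, 0], "gripper": 0.1},
  {"dp": [-0.4, -0.7, 0.2], "twist": [0, 0, 0], "gripper": 0.1},
  {"dp": [0, -0.8, 0.22], "twist": [0, 0, 0], "gripper": 0.1},
  {"dp": [0, -0.8, 0.22], "twist": [0, 0, 0], "gripper": 0.1},
  {"dp": [0, -0.8, 0.22], "twist": [0, 0, 0], "gripper": 0.1},
  {"dp": [0, -0.8, 0.22], "twist": [0, 0, 0], "gripper": 0.1},
  {"dp": [0, -0.8, 0.22], "twist": [0, 0, 0], "gripper": 0.1},
  {"dp": [0, -0.8, 0.22], "twist": [0, 0, 0], "gripper": 0.1},
  {"dp": [0, -0.8, 0.22], "twist": [0, 0, 0], "gripper": 0.1},
  {"dp": [0, -0.8, 0.22], "twist": [0, 0, 0], "gripper": 0.1},
  {"dp": [0, -0.8, 0.22], "twist": [0, 0, 0], "gripper": 0.1},
  {"dp": [0, -0.8, 0.22], "twist": [0, 0, 0], "gripper": 0.1},
  {"dp": [0, -0.8, 0.22], "twist": [0, 0, 0], "gripper": 0.1},
  {"dp": [0, -0.8, 0.22], "twist": [0, 0, 0], "gripper": 0.1},
  {"dp": [0, -0.4, 0.12], "twist": [0, 0, 0], "gripper": 0.1},
])

```text
clock: 52.77
ee_pos: [0.4802, 0.1154, 0.1904]
orientation: [[-0.001, 0.047, -0.999], [0.001, -0.999, -0.047], [-1.0, -0.001, 0.001]]
force: [0.0, 0.9, -1.6]
width: 0.0242
```

```bash
python3 red.py; python3 go.py .4455 .2145 .052 -87.5
```

```text
737 [257. 301.] [0.4353 0.1146 0.2024]
t52.8 p[0.4797 0.1167 0.1904] a-87.2 q6 1.65 F[-1.1  1.2 -0.8] w0.024 tilt-0.00,0.00
turn first units 0.04; then units x 3.46 y -2.48 z 0.75
```

Call:
step_arm([
  {"dp": [0, -0.7, 0.2], "twist": [0.04, 0, 0], "gripper": 0.1},
  {"dp": [0, -0.8, 0.22], "twist": [0, 0, 0], "gripper": 0.1},
  {"dp": [0, -0.7, 0.2], "twist": [0, 0, 0], "gripper": 0.1},
  {"dp": [0.1, -0.28, 0.09], "twist": [0, 0, 0], "gripper": 0.1},
  {"dp": [0.2, 0, 0], "twist": [0, 0, 0], "gripper": 0.1},
  {"dp": [0.6, 0, 0], "twist": [0, 0, 0], "gripper": 0.1},
  {"dp": [0.7, 0, 0], "twist": [0, 0, 0], "gripper": 0.1},
  {"dp": [0.6, 0, 0], "twist": [0, 0, 0], "gripper": 0.1},
  {"dp": [0.5, 0, 0], "twist": [0, 0, 0], "gripper": 0.1},
  {"dp": [0.3, 0, 0], "twist": [0, 0, 0], "gripper": 0.1},
  {"dp": [0.15, 0, 0], "twist": [0, 0, 0], "gripper": 0.1},
  {"dp": [0, 0, 0], "twist": [0, 0, 0], "gripper": 0.1},
  {"dp": [0, 0, 0], "twist": [0, 0, 0], "gripper": 0.1},
])

```text
clock: 53.9
ee_pos: [0.4502, 0.2104, 0.0652]
orientation: [[0.001, 0.039, -0.999], [0.0, -0.999, -0.039], [-1.0, 0.0, -0.001]]
force: [0.9, -0.9, -1.4]
width: 0.0248
```

```bash
python3 red.py; python3 go.py .447 .2145 .057 -87.5
```

```text
752 [256. 301.] [0.4052 0.2113 0.0771]
t54.0 p[0.4507 0.2107 0.0659] a-87.7 q6 1.86 F[-0.6  0.1 -1.9] w0.025 tilt0.00,0.00
turn first units -0.04; then units x 0.22 y -0.10 z 0.09
```

Call:
step_arm([
  {"dp": [0.1, -0.08, 0.03], "twist": [0, 0, 0], "gripper": 0.1},
  {"dp": [0.1, 0, 0], "twist": [0, 0, 0], "gripper": 0.1},
  {"dp": [0.03, 0, 0], "twist": [0, 0, 0], "gripper": 0.1},
  {"dp": [0, 0, 0], "twist": [0, 0, 0], "gripper": 0.1},
  {"dp": [0, 0, 0], "twist": [0, 0, 0], "gripper": 0.45},
  {"dp": [0, 0, 0], "twist": [0, 0, 0], "gripper": 0.45},
  {"dp": [0, 0, 0], "twist": [0, 0, 0], "gripper": 0.45},
  {"dp": [0, 0, 0], "twist": [0, 0, 0], "gripper": 0.45},
  {"dp": [-0.3, 0, 0], "twist": [0, 0, 0], "gripper": 0.45},
  {"dp": [-0.6, 0, 0], "twist": [0, 0, 0], "gripper": 0.45},
  {"dp": [-0.8, 0, 0], "twist": [0, 0, 0], "gripper": 0.45},
  {"dp": [-0.8, 0, 0], "twist": [0, 0, 0], "gripper": 0.45},
  {"dp": [-0.8, 0, 0], "twist": [0, 0, 0], "gripper": 0.45},
  {"dp": [-0.8, 0.4, 0], "twist": [0, 0, 0], "gripper": 0.45},
  {"dp": [-0.4, 0.8, 0], "twist": [0, 0, 0], "gripper": 0.45},
  {"dp": [0, 0.8, 0], "twist": [0, 0, 0], "gripper": 0.45},
  {"dp": [0, 0.8, 0], "twist": [0, 0, 0], "gripper": 0.45},
  {"dp": [0, 0.8, 0], "twist": [0, 0, 0], "gripper": 0.45},
  {"dp": [0, 0.8, 0], "twist": [0, 0, 0], "gripper": 0.45},
  {"dp": [0, 0.5, 0], "twist": [0, 0, 0], "gripper": 0.45},
])

```text
clock: 55.62
ee_pos: [0.4559, 0.0156, 0.2367]
orientation: [[0.002, 0.038, -0.999], [-0.001, -0.999, -0.038], [-1.0, 0.001, -0.002]]
force: [1.3, 0.4, -0.6]
width: 0.0426
```

Call:
step_arm([
  {"dp": [0, 0.8, 0], "twist": [0, 0, 0], "gripper": 0.45},
  {"dp": [0, 0.8, 0], "twist": [0, 0, 0], "gripper": 0.45},
  {"dp": [0, 0.6, 0], "twist": [0, 0, 0], "gripper": 0.45},
  {"dp": [0, 0, 0], "twist": [0, 0, 0], "gripper": 0.45},
  {"dp": [0, 0, 0], "twist": [0, 0, 0], "gripper": 0.45},
])

```text
clock: 56.03
ee_pos: [0.4595, -0.0707, 0.2363]
orientation: [[0.001, 0.037, -0.999], [0.0, -0.999, -0.037], [-1.0, -0.0, -0.001]]
force: [-0.4, 1.0, 0.1]
width: 0.0427
```

```bash
python3 - <<'E'
from h import *
p,d,m=cap('top'); save(p,'t3.png',s=1.5); P=cloud(d,m)
k=(d>0)&(P[...,2]>.05)&(P[...,2]<.085)&(P[...,0]>.37)&(P[...,0]<.515)&(abs(P[...,1]-.214)<.03); q=P[k]; print(k.sum(),q.min(0),q.max(0),np.polyfit(q[:,0],q[:,2],1))
E
```

```text
472 [0.37313423 0.18418719 0.0502002 ] [0.51497276 0.2439239  0.07683417] [-0.00466091  0.06810256]
```

View pics/t3.png

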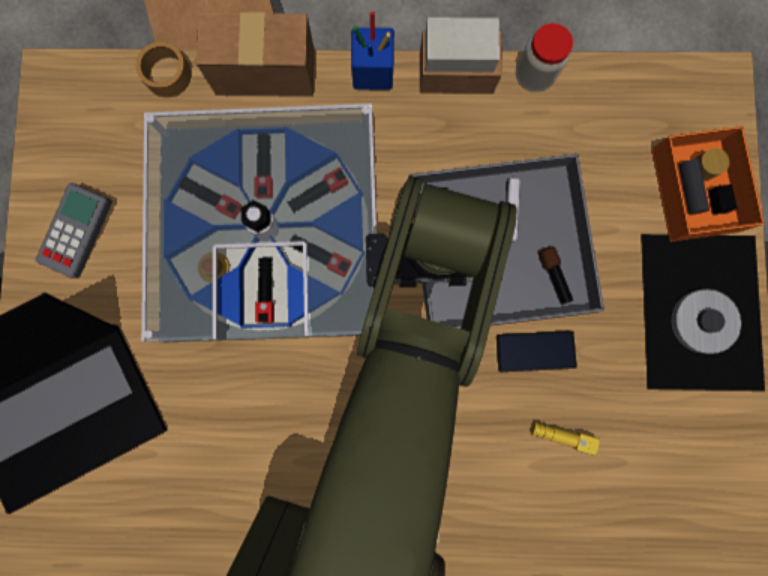

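All five red coils are in separate pockets: heads at about (264,310), (338,262), (335,180), (263,187) and (228,205). The thermostat is alone at (213,265), the tray is square to the opening, and the phone hasn't moved. I'm handing in.

```bash
python3 -c "
from plant import arm
print(arm.finish_job(), arm.read_state()['clock'])"
```

```text
the job is handed in; nothing more can be done
the job is handed in; nothing more can be done
```

All five red coils (all five were present) are laid flat, each alone in its own pocket. I turned the tray five clicks by the knob and handed the job in at about 56 s of the 210 s allowed. `finish_job()` gives no verdict, so I don't know whether the run passed.

- **Tray:** The last top picture showed one coil in each of five pockets, the thermostat alone in the sixth, and the tray square to the opening. Right after release, the first four coils' head tops measured z = 0.068 m, as they should for a coil lying on the pocket floor. The last one was checked only in the last top view: depth over its pocket fitted a level surface at about 0.066 m.
- **Crate and phone:** The handle and gear knob were in the crate and the phone was where it started. The blue coil was hidden behind the arm in that picture; I last saw it in the crate just before the final grasp.
- **Misses:** The last coil was gripped about 5 mm higher than the others, so I corrected its release height before letting go. The spotting network returned nothing in its one wrist-camera check of the tray, so I confirmed that click from a later picture.

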